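# Set the stop gauge and hold the flask down in its spring cradle

### The job

Push the blue-tabbed gauge blade fully home, flat, into the slot of the spring cradle and let go of it. Then lift the round brown flask by its neck out of the cork ring, seat it upright in the cradle's red sprung ring and press it down, without forcing the glass, until the ring's foot stops on the blade; finish while still holding the flask pressed down there. Leave the yellow blade, green bottle, jar, beaker and conical flask where they stand.

Things in the scene. Friction and masses are not known exactly. Their poses are not given: they have to be found in the camera images.
- cradle: Fixed spring cradle: grey base plate, 12 mm thick, and a red ring sprung on two upright posts (64 mm either side of the ring axis along y, 78 mm tall). Origin on the table under the ring axis; z up; +x is the direction in which the blade is pushed in. The slot lies on the plate on the -x side; the plate runs on to x = -145 mm in front of it.
- slot_end (a point): Far end of the slot: on the channel floor (12 mm above the table), mid width, at the end wall (cradle x = -47 mm). Axes as the cradle's. The blade is home when its tip reaches here. The channel runs from here 53 mm towards -x, 25 mm wide between aluminium cheeks 14 mm high, then flares open over 14 mm more.
- ring_foot (a point): Middle of the underside of the steel foot (18 x 18 mm) that hangs from the red ring over the slot, at cradle x = -66 mm; 24 mm above the channel floor with the ring up. Moves with the ring.
- ring_seat (a point): Centre of the red ring's top face, moving with it; 62 mm above the table with the ring up. The ring is 10 mm thick, hole 60 mm, outside 92 mm. The flask's bulb rests on the edge of the hole, with its bottom 12.6 mm below this point.
- ring_travel (a joint): How far the ring is pressed down, in m: 0 up, 0.016 when its foot stops on the blue blade in the slot, 0.022 at most without a blade. The springs push up with 4 N at 0 and 10.4 N at 0.016; the ring with the flask on it stays up unless pressed, and rises again when let go. About 8 N of push brings it onto the blade.
- blue_blade: Loose gauge, 70 g: flat steel blade 95 x 20 x 8 mm lying flat, with an upright blue grip tab at its rear end, 26 mm long (x), 12 mm thick (y), top 50 mm above the underside. Origin at the underside below the tab's centre; +x points along the blade to its tip at x = 81 mm, rear end at x = -14 mm; z up. Pinch the tab across its 12 mm from above.
- blade_tip (a point): Middle of the blue blade's tip edge, at its underside; axes as the blade's.
- flask: Loose round-bottomed brown glass flask, about 0.15 kg: bulb 84 mm in diameter, neck 28 mm in diameter from 82 to 138 mm above the bottom, a thin 33 mm lip above that, black stopper up to 152 mm. Origin at the bottom of the bulb; z up along the neck. It starts upright in the cork ring, its bottom 12.4 mm above the table.
- cork_ring: Fixed cork ring holding the flask at the start, 94 mm outside, hole 60 mm, 25 mm high. Origin under its centre.
- yellow_blade: the other gauge: same shape, 4 mm blade and yellow tab; a bystander. Origin at its underside under the tab.
- filter_flask: clear conical flask with a side arm and green stopper, 82 mm wide, 144 mm tall; a bystander. Origin at its underside centre.
- beaker: white open beaker, 70 mm wide, 85 mm tall; a bystander. Origin at its underside centre.
- green_bottle: green capped bottle, 64 mm wide, 130 mm tall; a bystander. Origin at its underside centre.
- salt_jar: white jar with a blue cap, 60 mm wide, 70 mm tall; a bystander. Origin at its underside centre.
Mind the look-alikes: they are no part of the job. What is shaped like the flask but purple is not meant.

How it is judged:
By the outcome, as a careful person would: the job done as asked, in the order asked, and still so for the second after the job is handed in, while the arm keeps its last pose, push and grip.
It also fails if it takes over 61 s, if anything falls off the work surface, if the arm or the gripper's body presses on something with over 40 N, if the wrist force passes 120 N, or if a joint passes its speed limit or range.

### The arm

A 6-joint arm with a two-finger parallel gripper is mounted at the origin on the work surface. World frame = base frame: x ahead of the robot, y to its left, z up, the work surface at z = 0. Lengths are in m, angles in degrees, forces in N, time in s.
With the tool pointing down it reaches from about 0.325 to 0.925 m from the base axis. Payload 3.1 kg.
Tool frame: the origin (TCP) lies midway between the tips of the shut fingers; the grasp point (between the pads) lies 19 mm behind it; z points along the fingers, x is the direction in which the jaws open and shut, and the axes are right-handed (so a half turn about z gives the same grasp; the last joint's range is limited). The gripper opens to 85 mm and grips with 20 to 120 N. Pads are 22 mm wide; open, the fingers measure 114 mm over their backs; the gripper's body (76 mm by 85 mm) begins 54 mm behind the grasp point. The pads swing forward as they close: fully open they stand 13 mm farther back than shut.
Start: joints at [-80.97, 12.427, 92.441, -0, 75.132, -6.429], TCP at [0.167, -0.602, 0.231] pointing down, gripper open.
Joint ranges: [-157.48, 157.48], [-44.54, 120.13], [17.64, 146.25], [-64.5, 244.5], [7.68, 150.69], [-147.95, 147.95]. Speed limits (degrees/s): [159.86, 159.86, 180, 180, 180, 180].

### API

Orientations are given as [roll, pitch, yaw] about the fixed x, y, z axes, in that order (R = Rz(yaw) Ry(pitch) Rx(roll)).
In Python, from rig import r gives the robot as it stands.
- The arm moves only by the tool servo_tool, never from a script. Its argument "targets" is a list that holds one entry, the list of rows, each a list of 4 numbers: the shift along the tool's x, y, z in mm, then the turn about the tool's z in rad. In form: [[[dx, dy, dz, turn], ...]]. A call has exactly 8 rows; each row is the pose to reach, as a shift and turn from the pose commanded when the call began, along the tool's axes at that moment; what a row does not reach only later rows make up. A row lasts 1/8 s, in which the tool goes at most 62.5 mm and 10.7 degrees, less where a joint would pass 70% of its speed; a pose out of reach is approached as far as the arm can. A call with a gripper value outside its range is refused whole. "grip" is the finger opening in mm, from 0 to 85.4, set as the call begins (left out, the last holds). The fingers move at their own pace and stop on an object; "force" is the grip in N (left out, the last holds). Time passes only in rows, so rows that repeat a pose let the fingers close, or fill a call up. It gives the time, the measured TCP pose, the force and the opening at its end, in the units of the state.
- r.get_obs(): the state, without advancing time (a new reading comes with each control period).
- r.get_image(name): name is "scene" or "side" or "wrist"; returns (picture, depth): 480x640x3 uint8, blue, green, red; 480x640 float32, m along the optical axis (not along the pixel's ray), 0 where there is no reading.
- r.get_calibration(name): a dict with "fx", "fy", "cx", "cy" (pixels), "T" (4x4, takes a point from camera to world coordinates). Camera axes: x right, y down, z forward; pixel columns grow to the right and rows downward; lengths in m; the calibration is good to about 2 mm. A picture is of the moment at which its call begins: read the wrist's pose just before it. get_calibration takes no time and is no camera call; for the wrist camera it gives the pose at the moment of the call.
- r.finish_job(): hands the job in, once; it reports no verdict.
Trained networks look in the newest picture that a camera, given by its name, has taken for a name from the list of things; names that differ only in an ending like _2 or _b are one class to them, and where a whole thing is asked for, a point or a joint stands for the part that bears it (a point fixed in the world has none). Each returns a list of dicts, best first, with "confidence" (0 to 1); they miss things now and then, are a little off and sometimes report something else, mostly with a low value. They report only what shows in the picture. A call takes as long as a camera call. They do not tell look-alikes from the thing itself.
- r.silhouettes(camera, thing): "pixels" (480x640 bool, what is visible of it) and "xy" ([column, row] in pixels, amid what is visible of it).
The state is a dict: "clock": time; "joint_positions": joint angles; "joint_vel": joint speeds; "tau": joint torques, N m; "tcp_pos": TCP position; "ee_rot": TCP orientation; "force": force on the tool from outside, world axes, zero at the start; "wrist_torque": the same for the moment, N m; "gripper_width": finger opening in m.
Only numpy, scipy, OpenCV 4.12 (cv2) and the standard library are available. Lean on these libraries where they do the work, as an engineer would, in place of code of your own. Each camera call takes 0.05 s, during which the arm holds its last target.

## Working session

There is one attempt and no reset: what is moved stays moved. The work goes in short steps, Python scripts to look and compute and a tool call to move; the robot and the scene stay as the last step left them, time stands still between calls to the robot, and variables do not carry over. Pictures are saved under pics/ and viewed, and the job is handed in when it is done.

Besides the shell and the picture viewer there is one more tool, called after "Request:" as name(argument=value, ...) on one line, values as JSON. servo_tool: Moves the arm, as the interface text tells. Its arguments: {"type":"object","properties":{"targets":{"type":"array","items":{"type":"array","items":{"type":"array","items":{"type":"number"}}}},"grip":{"type":"number"},"force":{"type":"number"}},"required":["targets"]}

```bash
ls; mkdir -p pics; python3 - <<'E'
from rig import r
import cv2
print(r.get_obs())
for n in ["scene","side","wrist"]:
    im,d=r.get_image(n); cv2.imwrite(f"pics/{n}0.png",im)
    c=r.get_calibration(n); print(n,c)
E
```

```text
pics
{'clock': 0.0, 'joint_positions': array([-8.09710897e+01,  1.24774105e+01,  9.25275960e+01, -6.37131716e-04,
        7.51320809e+01, -6.42820448e+00]), 'joint_vel': array([-0.06859452,  0.02062942,  0.03107155,  0.01528693,  0.11041407,
        0.04517572]), 'tau': array([-1.65585578e-03, -3.96845126e+01, -3.03853905e+01, -1.90737164e-04,
        9.86377912e-03, -4.65402266e-06]), 'tcp_pos': array([ 0.16646791, -0.60158565,  0.22996925]), 'ee_rot': array([-1.79985263e+02,  1.36294362e-01, -7.45427034e+01]), 'force': array([0.45405654, 0.69344324, 0.22536251]), 'wrist_torque': array([-0.02168469, -0.04853651, -0.01021292]), 'gripper_width': 0.0852262379005249}
scene {'fx': 502.0418130522888, 'fy': 502.0418130522888, 'cx': 319.2188134123935, 'cy': 249.73641509850998, 'T': array([[ 0.41761   ,  0.54781132, -0.72491699,  1.39515143],
       [ 0.90860182, -0.24590527,  0.33759937, -0.30400507],
       [ 0.00667984, -0.79964577, -0.60043486,  0.79278817],
       [ 0.        ,  0.        ,  0.        ,  1.        ]])}
side {'fx': 546.1869050564203, 'fy': 546.1869050564203, 'cx': 315.64968765285744, 'cy': 236.4481147501444, 'T': array([[-0.67948659, -0.44424005,  0.58390817, -0.30239964],
       [-0.7336842 ,  0.4139552 , -0.53884003,  0.86301439],
       [-0.0023375 , -0.79453878, -0.60720892,  0.93222408],
       [ 0.        ,  0.        ,  0.        ,  1.        ]])}
wrist {'fx': 402.15660727737264, 'fy': 402.15660727737264, 'cx': 328.86967512565536, 'cy': 236.17248702064296, 'T': array([[ 0.26630902, -0.92473535, -0.27192654,  0.2354945 ],
       [-0.9638856 , -0.25608013, -0.07312666, -0.58353652],
       [-0.00201218,  0.28158037, -0.95953554,  0.37237294],
       [ 0.        ,  0.        ,  0.        ,  1.        ]])}
```

View pics/scene0.png

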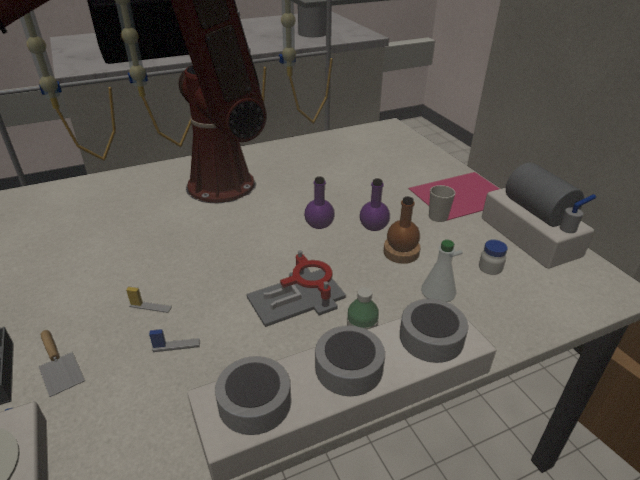

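View pics/side0.png

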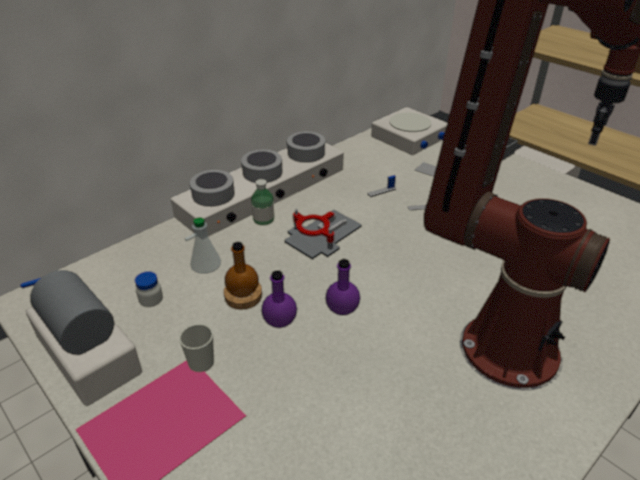

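View pics/wrist0.png

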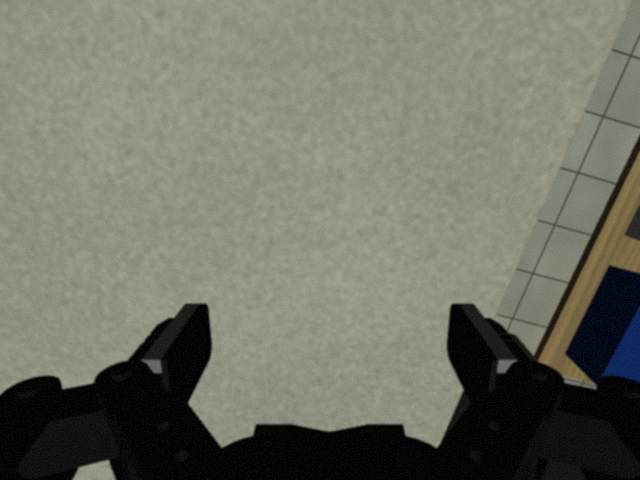

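The scene picture shows the blue blade at (157,338) and yellow at (134,296). The brown flask is in the cork ring at (403,240), with purple look-alikes at (319,210) and (375,212), and the cradle is at (300,285). I'll enlarge to confirm and measure.

```bash
cat > h.py <<'E'
from rig import r
import cv2, numpy as np
def cloud(n,im=None,d=None):
    if d is None: im,d=r.get_image(n)
    c=r.get_calibration(n)
    v,u=np.mgrid[0:480,0:640]
    P=np.stack([(u-c['cx'])/c['fx']*d,(v-c['cy'])/c['fy']*d,d],-1)
    W=P@c['T'][:3,:3].T+c['T'][:3,3]
    W[d<=0]=np.nan
    return im,d,W
def proj(n,X):
    c=r.get_calibration(n); T=np.linalg.inv(c['T']); p=np.atleast_2d(X)@T[:3,:3].T+T[:3,3]
    return np.c_[p[:,0]/p[:,2]*c['fx']+c['cx'],p[:,1]/p[:,2]*c['fy']+c['cy']]
E
python3 - <<'E'
from h import *
S={}
for n in ["scene","side"]:
    im,d,W=cloud(n); np.savez(f"{n}.npz",im=im,d=d,W=W)
    for t in ["blue_blade","cradle","flask","cork_ring","yellow_blade","filter_flask","green_bottle","salt_jar","beaker"]:
        for k,s in enumerate(r.silhouettes(n,t)):
            m=s["pixels"]; w=W[m]; w=w[~np.isnan(w[:,0])]
            print(n,t,round(s["confidence"],2),np.round(s["xy"]),m.sum(),np.round(np.median(w,0),3),np.round(np.percentile(w,2,0),3),np.round(np.percentile(w,98,0),3))
            np.save(f"{n}_{t}_{k}.npy",m)
im=np.load("scene.npz")["im"]
a=cv2.resize(im[240:340,240:440],None,fx=4,fy=4,interpolation=cv2.INTER_CUBIC)
cv2.imwrite("pics/c1.png",a)
cv2.imwrite("pics/c2.png",cv2.resize(im[270:370,110:220],None,fx=6,fy=6,interpolation=cv2.INTER_CUBIC)[:600])
cv2.imwrite("pics/c4.png",cv2.resize(im[170:270,290:440],None,fx=5,fy=5,interpolation=cv2.INTER_CUBIC))
im=np.load("side.npz")["im"]
cv2.imwrite("pics/c3.png",cv2.resize(im[180:280,270:470],None,fx=4,fy=4,interpolation=cv2.INTER_CUBIC))
E
```

```text
scene blue_blade 0.63 [162. 341.] 657 [ 0.62  -0.289  0.009] [ 0.565 -0.315 -0.   ] [ 0.641 -0.227  0.051]
scene cradle 0.89 [302. 293.] 3816 [0.603 0.024 0.014] [ 0.517 -0.084  0.002] [0.658 0.109 0.066]
scene flask 0.86 [372. 214.] 928 [0.425 0.31  0.069] [0.396 0.281 0.022] [0.45  0.345 0.152]
scene flask 0.71 [408. 230.] 1102 [0.551 0.32  0.083] [0.518 0.291 0.036] [0.578 0.358 0.165]
scene flask 0.57 [318. 206.] 890 [0.355 0.178 0.069] [0.327 0.148 0.024] [0.38  0.214 0.153]
scene cork_ring 0.76 [398. 254.] 404 [0.569 0.305 0.023] [0.513 0.285 0.004] [0.584 0.36  0.029]
scene yellow_blade 0.76 [140. 308.] 475 [ 0.469 -0.316  0.006] [ 0.455 -0.338  0.   ] [ 0.509 -0.262  0.051]
scene filter_flask 0.81 [444. 280.] 1382 [0.718 0.317 0.056] [0.684 0.291 0.003] [0.742 0.356 0.144]
scene green_bottle 0.9 [363. 314.] 1005 [0.771 0.084 0.091] [0.73  0.061 0.002] [0.801 0.145 0.132]
scene green_bottle 0.75 [401. 254.] 500 [0.567 0.306 0.022] [0.506 0.285 0.001] [0.584 0.367 0.03 ]
scene salt_jar 0.83 [493. 256.] 829 [0.696 0.488 0.045] [ 0.645  0.473 -0.   ] [0.713 0.528 0.073]
scene bea
[... 753 characters left out ...]
  -0.256  0.01 ]
side filter_flask 0.91 [202. 254.] 1149 [0.688 0.34  0.054] [0.666 0.301 0.004] [0.718 0.368 0.145]
side green_bottle 0.85 [262. 203.] 845 [0.74  0.107 0.068] [0.724 0.074 0.005] [0.773 0.127 0.131]
side green_bottle 0.48 [194. 347.] 1334 [0.425 0.523 0.055] [0.4   0.491 0.005] [0.466 0.554 0.086]
side salt_jar 0.94 [143. 293.] 787 [0.665 0.51  0.047] [0.653 0.481 0.005] [0.703 0.532 0.073]
side beaker 0.94 [198. 345.] 1363 [0.427 0.523 0.056] [0.4   0.491 0.005] [0.466 0.554 0.086]
side beaker 0.47 [201. 255.] 1175 [0.689 0.34  0.055] [0.666 0.3   0.004] [0.719 0.369 0.145]
side beaker 0.31 [387. 188.] 251 [ 0.614 -0.288  0.01 ] [ 0.602 -0.312 -0.001] [ 0.638 -0.225  0.052]
```

View pics/c1.png

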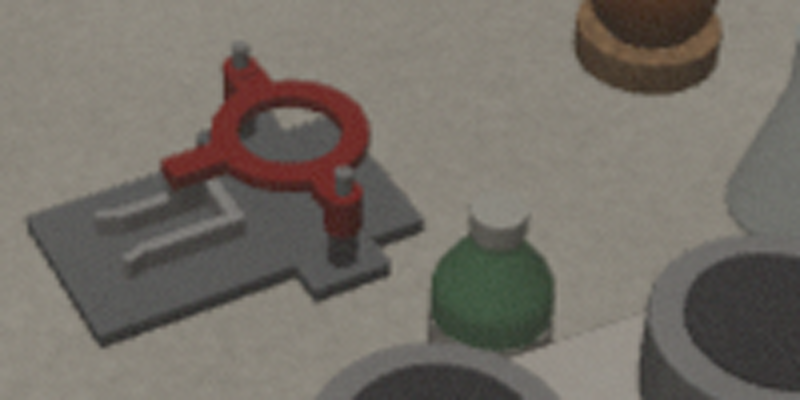

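View pics/c2.png

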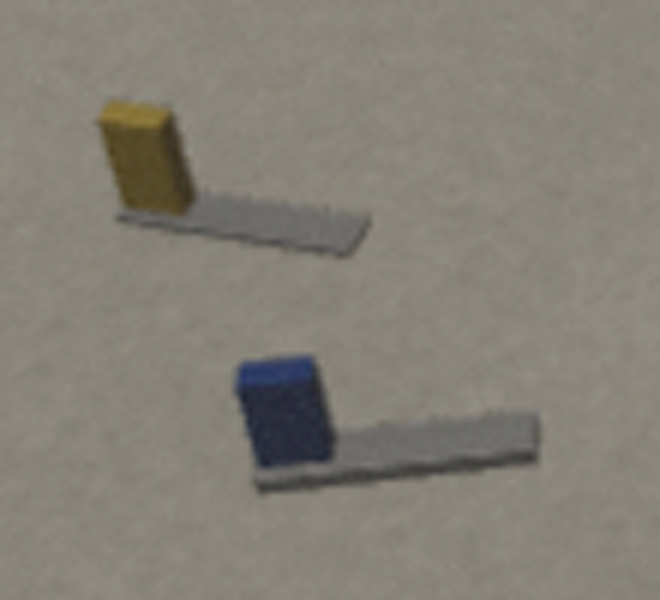

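View pics/c4.png

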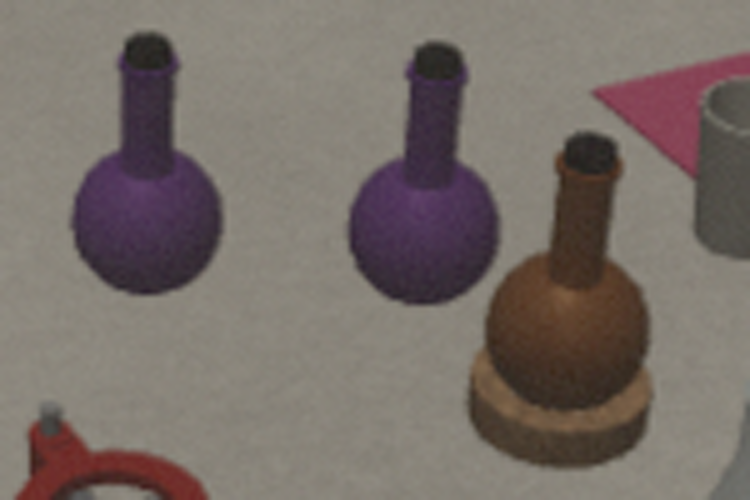

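View pics/c3.png

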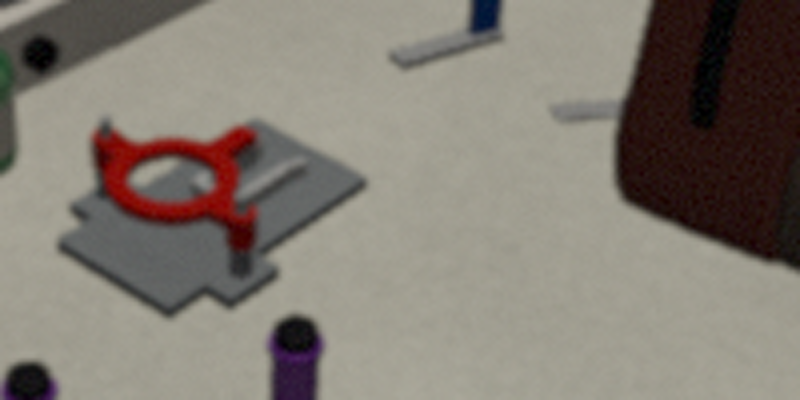

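Confirmed. The brown flask sits in the cork ring at scene (403,240), and purple ones stand on the table. The blue tab has the thick 8 mm blade at (157,338). Now fitting poses.

```bash
cat > fit.py <<'E'
from h import *
from scipy.optimize import least_squares
def circ(p,R=None):
    f=lambda q: np.hypot(p[:,0]-q[0],p[:,1]-q[1])-(q[2] if R is None else R)
    s=least_squares(f,[*p.mean(0)[:2],R or .04][: 3 if R is None else 2],loss='soft_l1',f_scale=.001); return s.x,np.sqrt(np.mean(s.fun**2))
E
python3 - <<'E'
from fit import *
for n in ["scene","side"]:
    z=np.load(n+".npz"); im=z["im"];W=z["W"]
    hsv=cv2.cvtColor(im,cv2.COLOR_BGR2HSV).astype(int)
    H,Sx,V=hsv[...,0],hsv[...,1],hsv[...,2]
    x=W
    red=((H<6)|(H>174))&(Sx>120)&(V>50)&(W[...,0]>.48)&(W[...,0]<.72)&(abs(W[...,1])<.15)&(W[...,2]>.02)
    p=W[red]
    print(n,"red",len(p),np.round(np.percentile(p,[1,50,99],axis=0),3).tolist())
    top=p[(p[:,2]>.058)&(p[:,2]<.068)]
    print("zhist",np.histogram(p[:,2],bins=np.arange(.03,.09,.004)))
    # ring: center s.t. most pts in annulus 30..46
    def cost(c):
        rr=np.hypot(top[:,0]-c[0],top[:,1]-c[1]); return ((rr>.0295)&(rr<.0465)).sum()-3*(rr<.029).sum()
    best=max(((cost((a,b)),a,b) for a in np.arange(.54,.66,.001) for b in np.arange(-.03,.1,.001)))
    sc=[(a,b) for a in np.arange(.54,.66,.001) for b in np.arange(-.03,.1,.001) if cost((a,b))>=best[0]-2]
    print("ring",best,np.mean(sc,0))
    c=np.mean(sc,0)
    rr=np.hypot(p[:,0]-c[0],p[:,1]-c[1]); o=p[rr>.05]; ang=np.degrees(np.arctan2(o[:,1]-c[1],o[:,0]-c[0]))
    print("arm angs",np.histogram(ang,bins=np.arange(-180,181,15)))
    for a0 in range(3): pass
    for lo,hi in ((-150,-60),(-50,40),(120,220)):
        aa=(ang+360)%360; sel=((aa-lo)%360)<(hi-lo); q=o[sel]
        if len(q): print(lo,hi,len(q),q.mean(0).round(4),np.degrees(np.arctan2(*(q.mean(0)-[*c,0])[1::-1])).round(1), "z>70:",(q[:,2]>.07).sum())
    for t in ["blue_blade"]:
        m=np.load(f"{n}_{t}_0.npy"); q=W[m]; q=q[~np.isnan(q[:,0])]
        tab=q[q[:,2]>.014]; tt=q[q[:,2]>.046]; bl=q[(q[:,2]<.011)&(q[:,2]>.004)]
        print("tab",tab.mean(0),"top",len(tt),tt.mean(0),tt.min(0),tt.max(0),"bl",bl.mean(0))
        rect=cv2.minAreaRect((bl[:,:2]*1000).astype(np.float32)); print("blade rect",rect)
        rect=cv2.minAreaRect((tt[:,:2]*1000).astype(np.float32)); print("tab rect",rect)
    for k in range(3):
        m=np.load(f"{n}_flask_{k}.npy")
        q=W[m]; q=q[~np.isnan(q[:,0])]
        if abs(np.median(q[:,0])-.54)>.05: continue
        nk=q[(q[:,2]>.1)&(q[:,2]<.145)]; print("neck",circ(nk,.014))
        b=q[(q[:,2]>.04)&(q[:,2]<.09)]
        s=least_squares(lambda c:np.linalg.norm(b-c,axis=1)-.042,[.54,.32,.054],loss='soft_l1',f_scale=.001); print("bulb",s.x)
E
```

```text
scene red 724 [[0.519, -0.019, 0.044], [0.59, 0.05, 0.062], [0.656, 0.098, 0.067]]
zhist (array([  0,   0,   2,   9,   5,  10,  45, 249, 391,  13,   0,   0,   0,
         0]), array([0.03 , 0.034, 0.038, 0.042, 0.046, 0.05 , 0.054, 0.058, 0.062,
       0.066, 0.07 , 0.074, 0.078, 0.082, 0.086]))
ring (np.int64(458), np.float64(0.5840000000000001), np.float64(0.05500000000000008)) [0.584 0.055]
arm angs (array([33,  0,  0,  0,  0, 21, 46,  0,  0,  0,  0, 43, 41,  0,  0,  0,  0,
        0,  0,  0,  0,  0,  0, 14]), array([-180, -165, -150, -135, -120, -105,  -90,  -75,  -60,  -45,  -30,
        -15,    0,   15,   30,   45,   60,   75,   90,  105,  120,  135,
        150,  165,  180]))
-150 -60 67 [ 0.5881 -0.0079  0.062 ] -86.3 z>70: 0
-50 40 84 [0.6491 0.0558 0.0583] 0.7 z>70: 0
120 220 47 [0.5256 0.0507 0.0621] -175.8 z>70: 0
tab [ 0.61624677 -0.30227675  0.03663118] top 72 [ 0.61389776 -0.30215869  0.04997248] [ 0.60413348 -0.31584866  0.04601768] [ 0.62356374 -0.28946605  0.05325646] bl [ 0.62508517 -0.26502381  0.00803084]
blade rect ((621.6224975585938, -269.5096130371094), (93.0
[... 957 characters left out ...]
  165,  180]))
-150 -60 46 [ 0.5827 -0.0045  0.0604] -87.6 z>70: 0
-50 40 49 [0.6389 0.066  0.06  ] 6.8 z>70: 0
120 220 78 [0.516  0.0599 0.0573] 179.2 z>70: 1
tab [ 0.60941825 -0.29831233  0.035313  ] top 25 [ 0.61137965 -0.29991418  0.04936898] [ 0.60279612 -0.31610303  0.04610481] [ 0.62264005 -0.28818506  0.05639034] bl [ 0.62014171 -0.26316784  0.00774711]
blade rect ((620.7828369140625, -268.6056823730469), (92.62930297851562, 27.44010353088379), 70.58648681640625)
tab rect ((613.01611328125, -302.1649475097656), (19.509994506835938, 27.884628295898438), 2.0984766483306885)
neck (array([0.5375896 , 0.33179803]), np.float64(0.0016475436409874157))
bulb [0.53786502 0.33169512 0.053857  ]
```

```bash
cat >> h.py <<'E'
from scipy.spatial.transform import Rotation as Ro
def plan(p,yaw):
    o=r.get_obs(); R=Ro.from_euler('xyz',o['ee_rot'],degrees=True).as_matrix()
    d=R.T@(np.array(p)-o['tcp_pos'])*1000
    t=-((yaw-o['ee_rot'][2]+180)%360-180)
    print("clock",round(o['clock'],2),"tcp",o['tcp_pos'].round(4),"rot",o['ee_rot'].round(2),"w",round(o['gripper_width']*1000,1),"F",o['force'].round(1))
    print("shift mm",d.round(1),"turn",round(np.radians(t),4))
E
python3 - <<'E'
from h import *
o=r.get_obs(); c=r.get_calibration("wrist")
R=Ro.from_euler('xyz',o['ee_rot'],degrees=True).as_matrix()
print(R.T@(c['T'][:3,3]-o['tcp_pos'])); print(R.T@c['T'][:3,:3])
plan([.612,-.290,.16],-17)
E
```

```text
[ 0.00056103 -0.07140333 -0.14211124]
[[ 9.99999974e-01 -1.26988261e-04 -1.90196812e-04]
 [ 1.75436277e-04  9.59478944e-01  2.81780277e-01]
 [ 1.46707049e-04 -2.81780303e-01  9.59478942e-01]]
clock 1.15 tcp [ 0.1666 -0.6024  0.2313] rot [180.    -0.   -74.55] w 85.8 F [-0.4 -0.4 -0.1]
shift mm [-182.4 -512.6   71.3] turn -1.0044
```

Request:
servo_tool(targets=[[[-20, -57, 8, -0.12], [-40, -114, 16, -0.25], [-61, -171, 24, -0.38], [-81, -228, 32, -0.5], [-101, -285, 40, -0.63], [-122, -342, 48, -0.76], [-142, -399, 56, -0.88], [-162, -456, 64, -1.0]]], grip=60)

```text
clock: 2.15
tcp_pos: [0.5646, -0.3235, 0.1673]
ee_rot: [180.0, -0.0, -17.0]
force: [-0.2, -0.2, 1.0]
gripper_width: 0.0596
```

```bash
python3 - <<'E'
from h import *
plan([.612,-.290,.16],-17)
im,d=r.get_image("wrist"); cv2.imwrite("pics/w1.png",im)
E
```

```text
clock 2.15 tcp [ 0.5646 -0.3235  0.1673] rot [ 1.7998e+02 -4.0000e-02 -1.7020e+01] w 59.6 F [-0.2 -0.2  1. ]
shift mm [ 35.5 -45.9   7.3] turn -0.0003
```

View pics/w1.png

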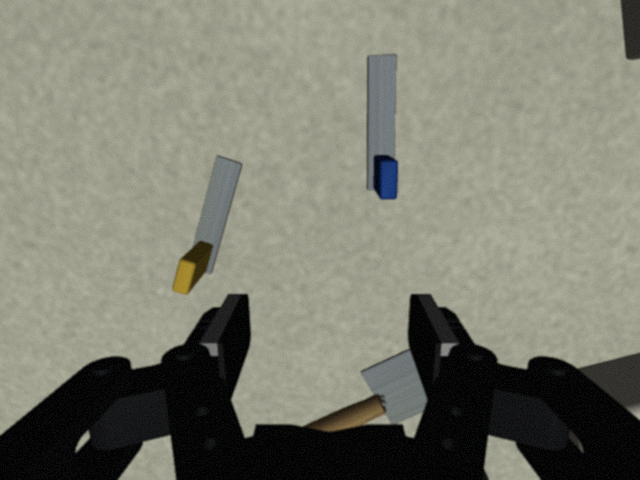

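The wrist view shows the blue blade at (383,120) with its tab at (387,178), nearly aligned with the jaws. I'll fit from this depth image.

```bash
cat > blade.py <<'E'
from h import *
def blade(n="wrist",ztab=.05,zbl=.008,near=None):
    im,d,W=cloud(n)
    hsv=cv2.cvtColor(im,cv2.COLOR_BGR2HSV).astype(int)
    blue=(abs(hsv[...,0]-115)<12)&(hsv[...,1]>120)&(hsv[...,2]>40)
    if near is not None: blue&=np.hypot(W[...,0]-near[0],W[...,1]-near[1])<.08
    tt=W[blue&(abs(W[...,2]-ztab)<.005)]
    t=cv2.minAreaRect((tt[:,:2]*1000).astype(np.float32))
    c=np.array(t[0])/1000
    gx=(abs(W[...,2]-zbl)<.0035)&(np.hypot(W[...,0]-c[0],W[...,1]-c[1])<.095)&(hsv[...,1]<60)
    k,lab,st,ce=cv2.connectedComponentsWithStats(gx.astype(np.uint8))
    i=1+np.argmax(st[1:,4]); b=W[lab==i]
    m=b[:,:2].mean(0); u,s,vt=np.linalg.svd(b[:,:2]-m); ax=vt[0]
    if ax@(m-c)<0: ax=-ax
    br=cv2.minAreaRect((b[:,:2]*1000).astype(np.float32))
    print("tab",c.round(4),len(tt),"z",np.median(tt[:,2]).round(4),t, "blade px",len(b),"z",np.median(b[:,2]).round(4),"yaw",np.degrees(np.arctan2(ax[1],ax[0])).round(2),"rect",br)
    proj=(b[:,:2]-c)@ax; lat=(b[:,:2]-c)@np.array([-ax[1],ax[0]])
    print("along",proj.min().round(4),np.percentile(proj,99.5).round(4),"lat",np.percentile(lat,[1,50,99]).round(4))
    return im,W
E
python3 - <<'E'
from blade import *
blade()
E
```

```text
tab [ 0.6071 -0.3059] 642 z 0.0493 ((607.0647583007812, -305.892822265625), (24.693214416503906, 11.160041809082031), 75.67289733886719) blade px 2990 z 0.0073 yaw 71.4 rect ((616.2954711914062, -274.43603515625), (94.20148468017578, 20.172800064086914), 74.0242919921875)
along -0.0147 0.0795 lat [-0.0085  0.0029  0.0124]
```

```bash
python3 - <<'E'
from h import *
plan([.607,-.306,.075],-15.9)
E
```

```text
clock 2.25 tcp [ 0.5667 -0.3201  0.1662] rot [-1.7985e+02 -1.0000e-02 -1.6830e+01] w 59.9 F [-0.4 -1.  -0.2]
shift mm [ 34.4 -24.9  91.2] turn -0.0161
```

Request:
servo_tool(targets=[[[6, -5, 15, -0.016], [14, -10, 35, -0.016], [24, -18, 60, -0.016], [34, -25, 85, -0.016], [34, -25, 85, -0.016], [34, -25, 85, -0.016], [34, -25, 85, -0.016], [34, -25, 85, -0.016]]])

```text
clock: 3.25
tcp_pos: [0.6032, -0.3117, 0.0837]
ee_rot: [180.0, -0.1, -16.4]
force: [-0.4, 0.5, 0.0]
gripper_width: 0.06
```

```bash
python3 - <<'E'
from blade import *
im,W=blade(); cv2.imwrite("pics/w2.png",im)
plan([.607,-.306,.020],-15.9)
E
```

```text
tab [ 0.6111 -0.3031] 1202 z 0.0492 ((611.127685546875, -303.148681640625), (25.34273910522461, 11.18330192565918), 73.60069274902344) blade px 5428 z 0.0073 yaw 73.45 rect ((619.8775024414062, -271.40435791015625), (95.03706359863281, 20.014413833618164), 74.24310302734375)
along -0.0145 0.0802 lat [-0.0093  0.0011  0.0106]
clock 3.3 tcp [ 0.6032 -0.3115  0.0835] rot [ 1.7997e+02 -1.0000e-01 -1.6350e+01] w 60.2 F [ 0.1 -0.3  0.3]
shift mm [ 2.  -6.4 63.5] turn -0.0079
```

View pics/w2.png

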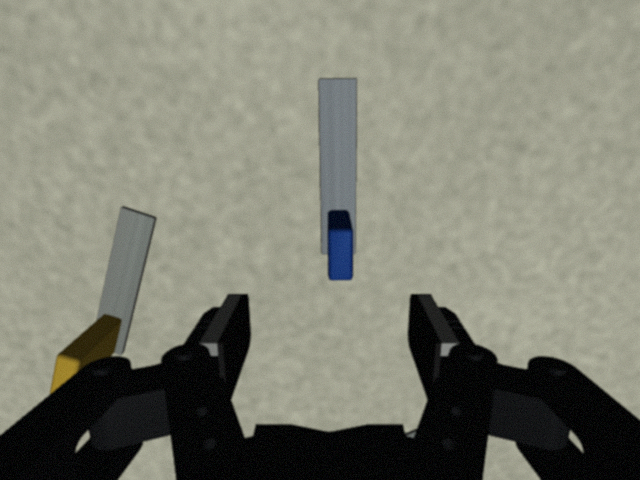

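```bash
python3 - <<'E'
from h import *
plan([.611,-.3033,.020],-16.1)
E
```

```text
clock 3.3 tcp [ 0.6032 -0.3115  0.0835] rot [ 1.7997e+02 -1.0000e-01 -1.6350e+01] w 60.2 F [ 0.1 -0.3  0.3]
shift mm [  5.1 -10.1  63.6] turn -0.0044
```

Request:
servo_tool(targets=[[[5, -10, 5, -0.004], [5, -10, 22, -0.004], [5, -10, 42, -0.004], [5, -10, 57, -0.004], [5, -10, 63, -0.004], [5, -10, 63, -0.004], [5, -10, 63, -0.004], [5, -10, 63, -0.004]]])

```text
clock: 4.3
tcp_pos: [0.6112, -0.3032, 0.0204]
ee_rot: [180.0, -0.1, -16.1]
force: [0.3, 0.5, 1.0]
gripper_width: 0.06
```

Request:
servo_tool(targets=[[[0, 0, 0, 0], [0, 0, 0, 0], [0, 0, 0, 0], [0, 0, 0, 0], [0, 0, 0, 0], [0, 0, 0, 0], [0, 0, 0, 0], [0, 0, 0, 0]]], grip=0, force=40)

```text
clock: 5.3
tcp_pos: [0.6105, -0.3028, 0.0195]
ee_rot: [180.0, -0.0, -16.1]
force: [-1.3, -0.4, 2.0]
gripper_width: 0.0115
```

```bash
python3 - <<'E'
from h import *
plan([.611,-.3033,.020],-16.1)
im,d=r.get_image("wrist"); cv2.imwrite("pics/w3.png",im)
E
```

```text
clock 5.3 tcp [ 0.6105 -0.3028  0.0195] rot [ 1.80e+02 -1.00e-02 -1.61e+01] w 11.5 F [-1.3 -0.4  2. ]
shift mm [ 0.6  0.3 -0.5] turn -0.0
```

View pics/w3.png

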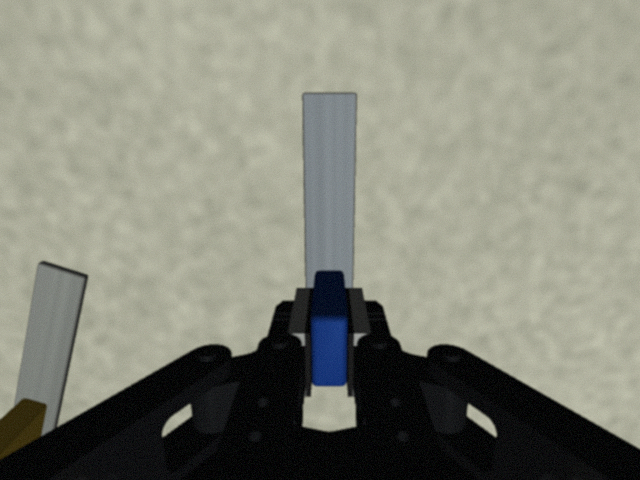

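```bash
python3 - <<'E'
from h import *
plan([.586,-.180,.085],1)
E
```

```text
clock 5.35 tcp [ 0.6105 -0.3028  0.0195] rot [ 1.80e+02 -1.00e-02 -1.61e+01] w 11.3 F [-0.7  0.2  3.2]
shift mm [ -57.6 -111.2  -65.5] turn -0.2984
```

Request:
servo_tool(targets=[[[0, 0, -15, 0], [0, 0, -40, 0], [-12, -23, -65, -0.06], [-30, -58, -65, -0.15], [-46, -90, -65, -0.24], [-57, -111, -65, -0.298], [-57, -111, -65, -0.298], [-57, -111, -65, -0.298]]])

```text
clock: 6.35
tcp_pos: [0.587, -0.1812, 0.0847]
ee_rot: [179.9, -0.1, 0.9]
force: [0.0, 0.5, -1.8]
gripper_width: 0.0116
```

```bash
python3 - <<'E'
from blade import *
plan([.586,-.180,.085],1)
im,d,W=cloud("wrist"); cv2.imwrite("pics/w4.png",im); np.savez("w4.npz",im=im,d=d,W=W)
E
```

```text
clock 6.35 tcp [ 0.587  -0.1812  0.0847] rot [ 1.7994e+02 -6.0000e-02  9.3000e-01] w 11.6 F [ 0.   0.5 -1.8]
shift mm [-1.  -1.2 -0.3] turn -0.0011
```

View pics/w4.png

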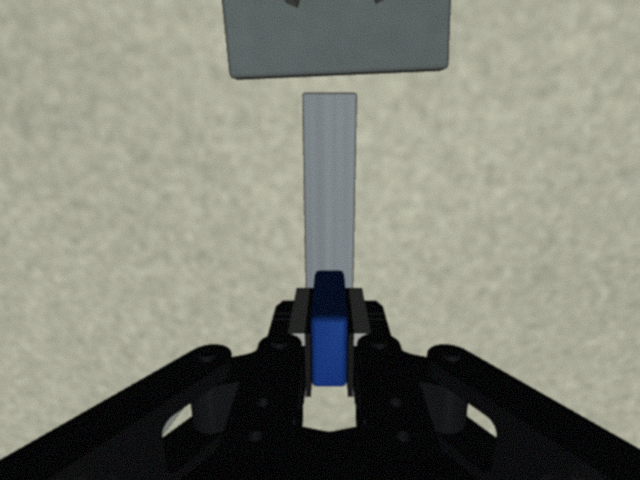

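Request:
servo_tool(targets=[[[0, -5, -8, 0], [0, -20, -20, 0], [0, -38, -25, 0], [0, -50, -25, 0], [0, -50, -25, 0], [0, -50, -25, 0], [0, -50, -25, 0], [0, -50, -25, 0]]])

```text
clock: 7.4
tcp_pos: [0.5855, -0.1307, 0.1091]
ee_rot: [-180.0, 0.0, 0.9]
force: [-0.3, 0.2, -0.4]
gripper_width: 0.0113
```

```bash
python3 - <<'E'
from blade import *
plan([.586,-.130,.110],1)
im,d,W=cloud("wrist"); cv2.imwrite("pics/w5.png",im); np.savez("w5.npz",im=im,d=d,W=W)
o=r.get_obs(); R=Ro.from_euler('xyz',o['ee_rot'],degrees=True).as_matrix()
L=(W-o['tcp_pos'])@R
np.save("L5.npy",L)
# blade in tool frame: region
m=(abs(L[...,0])<.02)&(L[...,1]<-.012)&(L[...,1]>-.1)&(L[...,2]<.025)&(L[...,2]>0)
b=L[m]; print(len(b), b[:,2].min(),np.median(b[:,2]), "tip y",np.percentile(b[:,1],[.2,1]))
print(cv2.minAreaRect((b[:,:2]*1000).astype(np.float32)))
for y0 in np.arange(-.085,-.02,.01):
    q=b[(b[:,1]>y0)&(b[:,1]<y0+.01)]; print(round(y0,3),np.percentile(q[:,0],[2,98]).round(4),q[:,0].mean().round(4),np.median(q[:,2]).round(4))
E
```

```text
clock 7.4 tcp [ 0.5855 -0.1307  0.1091] rot [-1.8e+02  2.0e-02  9.4e-01] w 11.3 F [-0.3  0.2 -0.4]
shift mm [ 0.5 -0.7 -0.9] turn -0.001
9217 5.223946815312267e-06 0.011907546620461023 tip y [-0.07977839 -0.07939284]
((-0.15949344635009766, -45.923301696777344), (20.10908317565918, 67.8481216430664), 0.08124962449073792)
-0.085 [-0.0095  0.0094] -0.0001 0.0119
-0.075 [-0.0097  0.0093] -0.0002 0.0119
-0.065 [-0.0095  0.0094] -0.0001 0.0119
-0.055 [-0.0097  0.0092] -0.0003 0.0119
-0.045 [-0.0098  0.0094] -0.0001 0.0119
-0.035 [-0.0097  0.0092] -0.0003 0.0119
-0.025 [-0.0098  0.0093] -0.0002 0.0119
```

View pics/w5.png

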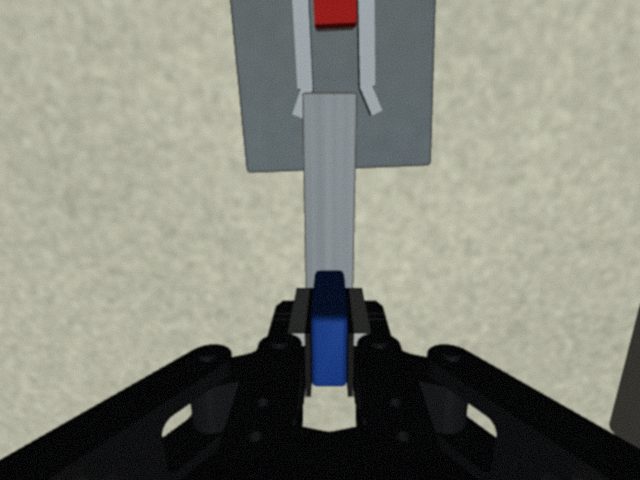

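```bash
python3 - <<'E'
import numpy as np,cv2
z=np.load("w5.npz"); L=np.load("L5.npy"); W=z["W"]; im=z["im"]
Z=W[...,2]
pl=(abs(Z-.012)<.004)&(L[...,1]<-.05)
hsv=cv2.cvtColor(im,cv2.COLOR_BGR2HSV)
print("plate z",np.median(Z[80:160,260:290]),"cheek",np.median(Z[20:80,300:306]),"table",np.median(Z[100:150,150:200]))
# plate edges by threshold z>0.006 vs table, row-wise
for v in range(5,165,20):
    row=Z[v]; ok=np.where((row>.007)&(row<.02))[0]; ok=ok[(ok>200)&(ok<470)]
    ch=np.where((row>.021)&(row<.03))[0]; ch=ch[(ch>280)&(ch<400)]
    l=ch[ch<332]; rr=ch[ch>332]
    f=lambda i: L[v,i,:2].round(4).tolist() if i is not None else None
    print(v,"plate",f(ok.min()),f(ok.max()),"cheekL",*( [f(l.min()),f(l.max())] if len(l) else ["-"]),"cheekR",*([f(rr.min()),f(rr.max())] if len(rr) else ["-"]))
for u in (250,270,290,370,390,410,425):
    col=Z[:,u]; ok=np.where((col[:230]>.007)&(col[:230]<.018))[0]; print(u,"front",L[ok.max(),u,:2].round(4))
E
```

```text
plate z nan cheek nan table nan
5 plate [-0.0528, -0.1289] [0.0558, -0.1287] cheekL [-0.0187, -0.1257] [-0.0107, -0.1264] cheekR [0.0145, -0.1253] [0.0221, -0.1255]
25 plate [-0.0523, -0.1192] [0.057, -0.1196] cheekL [-0.0182, -0.1162] [-0.0107, -0.1165] cheekR [0.0147, -0.1163] [0.0222, -0.1161]
45 plate [-0.0519, -0.1093] [0.057, -0.1094] cheekL [-0.0175, -0.107] [-0.01, -0.1078] cheekR [0.0154, -0.1071] [0.023, -0.1069]
65 plate [-0.0509, -0.0992] [0.0581, -0.0995] cheekL [-0.0172, -0.0975] [-0.0096, -0.098] cheekR [0.0155, -0.0974] [0.0235, -0.0976]
85 plate [-0.0509, -0.0888] [0.0577, -0.0888] cheekL [-0.0169, -0.0878] [-0.0096, -0.0879] cheekR [0.0159, -0.0879] [0.0237, -0.0878]
105 plate [-0.0508, -0.0782] [0.0577, -0.0781] cheekL [-0.0182, -0.0778] [-0.015, -0.0777] cheekR [0.0201, -0.0779] [0.0267, -0.0778]
125 plate [-0.0504, -0.0672] [0.0588, -0.0672] cheekL - cheekR -
145 plate [-0.0496, -0.056] [0.0587, -0.056] cheekL - cheekR -
250 front [-0.0472 -0.0401]
270 front [-0.0351 -0.0409]
290 front [-0.0232 -0.0409]
370 front [ 0.0242 -0.0433]
390 front [ 0.0364 -0.043 ]
410 front [ 0.0481 -0.0437]
425 front [ 0.0568 -0.0444]
```

```bash
python3 - <<'E'
from h import *
z=np.load("w5.npz"); Z=z["W"][...,2]
print("plate z",np.nanmedian(Z[80:160,260:290]),"cheek",np.nanmedian(Z[30:80,301:306]),"table",np.nanmedian(Z[100:150,150:200]))
plan([.5934,-.148,.050],3.2)
E
```

```text
plate z 0.011636490418183515 cheek 0.025552527721040053 table -0.00040407902114730776
clock 7.45 tcp [ 0.5855 -0.1307  0.1091] rot [-1.8e+02  1.0e-02  9.4e-01] w 11.7 F [-1.   0.1 -0.9]
shift mm [ 7.6 17.5 59.1] turn -0.0394
```

Request:
servo_tool(targets=[[[2, 6, 0, -0.01], [6, 14, 0, -0.03], [8, 18, 12, -0.039], [8, 18, 35, -0.039], [8, 18, 52, -0.039], [8, 18, 59, -0.039], [8, 18, 59, -0.039], [8, 18, 59, -0.039]]])

```text
clock: 8.45
tcp_pos: [0.5947, -0.1483, 0.0511]
ee_rot: [180.0, -0.1, 3.2]
force: [-0.1, 0.3, -0.3]
gripper_width: 0.0114
```

```bash
python3 - <<'E'
from h import *
plan([.5934,-.148,.0325],3.2)
im,d,W=cloud("wrist"); cv2.imwrite("pics/w6.png",im)
o=r.get_obs(); R=Ro.from_euler('xyz',o['ee_rot'],degrees=True).as_matrix()
L=(W-o['tcp_pos'])@R; Z=W[...,2]
np.savez("w6.npz",im=im,L=L,Z=Z)
for v in range(5,200,15):
    row=Z[v]; ok=np.where((row>.006)&(row<.018))[0]; ok=ok[(ok>150)&(ok<520)]
    ch=np.where((row>.021)&(row<.0275))[0]; ch=ch[(ch>250)&(ch<430)]
    l=ch[ch<332]; rr=ch[ch>332]
    f=lambda i: L[v,i,:2].round(4).tolist()
    print(v,"plate",f(ok.min()),f(ok.max()),"cheekL",*( [f(l.min()),f(l.max())] if len(l) else ["-"]),"cheekR",*([f(rr.min()),f(rr.max())] if len(rr) else ["-"]))
for u in (250,270,290,370,390,410):
    col=Z[:,u]; ok=np.where((col[:260]>.007)&(col[:260]<.018))[0]; print(u,"front",L[ok.max(),u,:2].round(4))
E
```

```text
clock 8.45 tcp [ 0.5947 -0.1483  0.0511] rot [ 1.7996e+02 -8.0000e-02  3.2200e+00] w 11.4 F [-0.1  0.3 -0.3]
shift mm [-1.3 -0.4 18.6] turn 0.0003
5 plate [-0.0556, -0.1147] [0.053, -0.115] cheekL [-0.0217, -0.1115] [-0.0138, -0.1125] cheekR [0.0111, -0.1117] [0.0189, -0.1114]
20 plate [-0.0564, -0.1098] [0.0527, -0.1093] cheekL [-0.0214, -0.1062] [-0.0138, -0.1068] cheekR [0.0112, -0.1064] [0.019, -0.1062]
35 plate [-0.0558, -0.1039] [0.0529, -0.1038] cheekL [-0.0213, -0.1013] [-0.0148, -0.1019] cheekR [0.0122, -0.1017] [0.0188, -0.1012]
50 plate [-0.0557, -0.0982] [0.0533, -0.0983] cheekL [-0.0238, -0.0961] [-0.017, -0.0967] cheekR [0.0145, -0.0967] [0.0211, -0.0962]
65 plate [-0.0559, -0.0924] [0.0526, -0.0923] cheekL [-0.0239, -0.0913] [-0.0191, -0.0913] cheekR [0.0169, -0.0912] [0.0203, -0.091]
80 plate [-0.0554, -0.0865] [0.0529, -0.0865] cheekL - cheekR -
95 plate [-0.0557, -0.0805] [0.053, -0.0805] cheekL - cheekR -
110 plate [-0.0559, -0.0744] [0.0532, -0.0744] cheekL - cheekR -
125 plate [-0.0555, -0.0682] [0.0535, -0.0681] cheekL - cheekR -
140 plate [-0.056, -0.0617] [0.0531, -0.0617] cheekL - cheekR -Traceback (most recent call last):
  File "<stdin>", line 12, in <module>
    return umr_minimum(a, axis, None, out, keepdims, initial, where)
ValueError: zero-size array to reduction operation minimum which has no identity
```

View pics/w6.png

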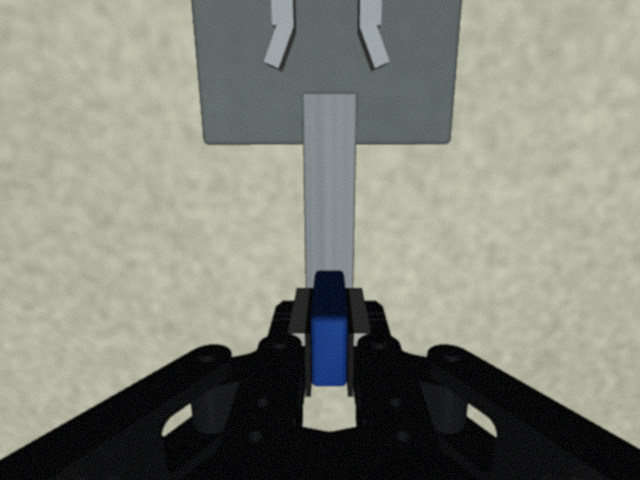

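Request:
servo_tool(targets=[[[-1, 0, 6, 0], [-1, 0, 14, 0], [-1, 0, 18.5, 0], [-1, 0, 18.5, 0], [-1, -8, 18.5, 0], [-1, -20, 18.5, 0], [-1, -30, 18.5, 0], [-1, -30, 18.5, 0]]])

```text
clock: 9.5
tcp_pos: [0.591, -0.1169, 0.0317]
ee_rot: [-180.0, 0.0, 3.3]
force: [0.3, 0.0, -1.2]
gripper_width: 0.0114
```

```bash
python3 - <<'E'
from h import *
plan([.589,-.0701,.032],3.2)
im,d,W=cloud("wrist"); cv2.imwrite("pics/w7.png",im)
E
```

```text
clock 9.5 tcp [ 0.591  -0.1169  0.0317] rot [-1.7999e+02  2.0000e-02  3.3000e+00] w 11.4 F [ 0.3  0.  -1.2]
shift mm [  0.7 -46.9  -0.3] turn 0.0018
```

View pics/w7.png

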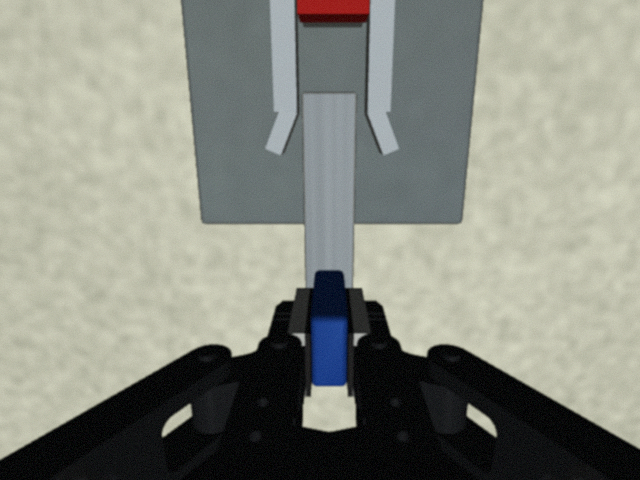

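Request:
servo_tool(targets=[[[0.8, -4, 0, 0], [0.8, -12, 0, 0], [0.8, -20, 0, 0], [0.8, -28, 0, 0], [0.8, -35, 0, 0], [0.8, -40, 0, 0], [0.8, -42, 0, 0], [0.8, -42, 0, 0]]])

```text
clock: 10.55
tcp_pos: [0.5897, -0.0762, 0.0318]
ee_rot: [180.0, -0.0, 3.2]
force: [0.3, 0.4, -0.4]
gripper_width: 0.0116
```

```bash
python3 - <<'E'
from h import *
plan([.589,-.0701,.032],3.2)
im,d,W=cloud("wrist"); cv2.imwrite("pics/w8.png",im)
E
```

```text
clock 10.55 tcp [ 0.5897 -0.0762  0.0318] rot [179.99  -0.     3.22] w 11.6 F [ 0.3  0.4 -0.4]
shift mm [-0.3 -6.1 -0.2] turn 0.0003
```

View pics/w8.png

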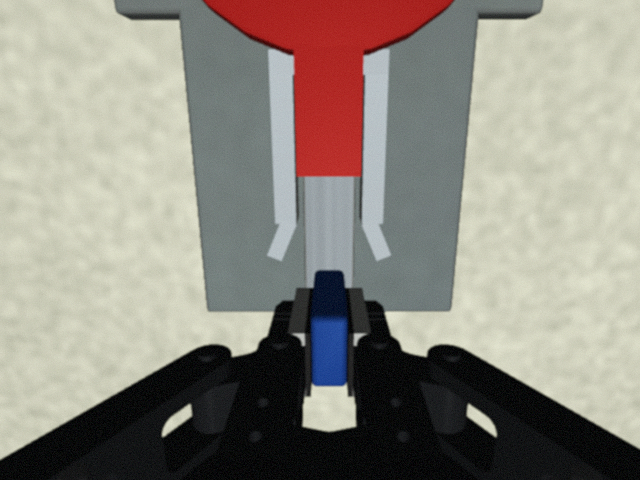

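Request:
servo_tool(targets=[[[0, -2, 0.5, 0], [0, -4, 0.5, 0], [0, -5, 0.5, 0], [0, -6, 0.5, 0], [0, -7, 0.5, 0], [0, -7.5, 0.5, 0], [0, -7.5, 0.5, 0], [0, -7.5, 0.5, 0]]])

```text
clock: 11.6
tcp_pos: [0.5897, -0.0708, 0.0318]
ee_rot: [179.8, -0.0, 3.3]
force: [-0.2, -6.9, 1.1]
gripper_width: 0.0112
```

Request:
servo_tool(targets=[[[0, -1, 0.3, 0], [0, -2, 0.3, 0], [0, -3, 0.3, 0], [0, -3, 0.3, 0], [0, -3, 0.3, 0], [0, -3, 0.3, 0], [0, -3, 0.3, 0], [0, -3, 0.3, 0]]])

```text
clock: 12.6
tcp_pos: [0.59, -0.0706, 0.0323]
ee_rot: [179.5, -0.1, 3.4]
force: [-1.8, -14.3, 3.1]
gripper_width: 0.0111
```

```bash
python3 - <<'E'
from h import *
plan([.589,-.0701,.032],3.2)
im,d,W=cloud("wrist"); cv2.imwrite("pics/w9.png",im)
im,d,W=cloud("side"); cv2.imwrite("pics/s9.png",cv2.resize(im[160:300,240:440],None,fx=4,fy=4,interpolation=cv2.INTER_CUBIC))
E
```

```text
clock 12.6 tcp [ 0.59   -0.0706  0.0323] rot [ 1.7952e+02 -7.0000e-02  3.3500e+00] w 11.1 F [ -1.8 -14.3   3.1]
shift mm [-1.  -0.5  0.3] turn 0.0026
```

View pics/w9.png

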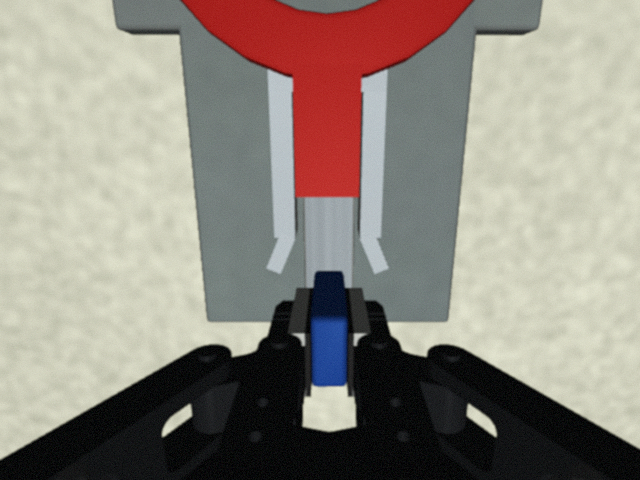

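View pics/s9.png

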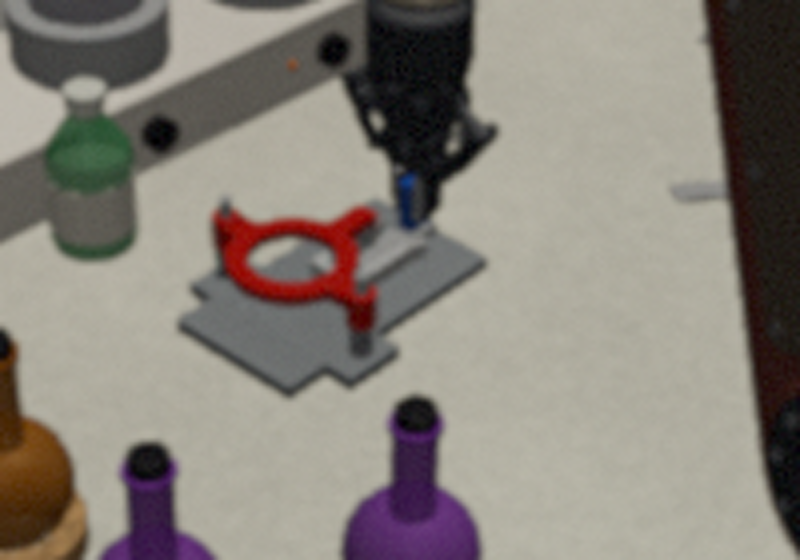

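Request:
servo_tool(targets=[[[0, 1, 0.3, 0], [0, 2, 0.8, 0], [0, 3, 1.2, 0], [0, 3.5, 1.6, 0], [0, 3.5, 1.6, 0], [0, 3.5, 1.6, 0], [0, 3.5, 1.6, 0], [0, 3.5, 1.6, 0]]])

```text
clock: 13.7
tcp_pos: [0.5901, -0.0708, 0.0314]
ee_rot: [179.8, -0.0, 3.3]
force: [-3.6, -3.5, 8.9]
gripper_width: 0.0114
```

Request:
servo_tool(targets=[[[0, 0, 0, 0], [0, 0, 0, 0], [0, 0, 0, 0], [0, 0, 0, 0], [0, 0, -5, 0], [0, 0, -20, 0], [0, 0, -45, 0], [0, 0, -75, 0]]], grip=40)

```text
clock: 14.7
tcp_pos: [0.5892, -0.0693, 0.1058]
ee_rot: [-180.0, 0.0, 3.2]
force: [-0.9, 0.2, 0.8]
gripper_width: 0.0403
```

```bash
python3 - <<'E'
from blade import *
plan([.589,-.0701,.032],3.2)
im,W=blade(ztab=.062,zbl=.02); cv2.imwrite("pics/w10.png",im)
E
```

```text
clock 14.7 tcp [ 0.5892 -0.0693  0.1058] rot [-180.      0.      3.21] w 40.3 F [-0.9  0.2  0.8]
shift mm [-0.2  0.8 73.8] turn 0.0001
tab [ 0.5937 -0.0719] 728 z 0.0664 ((593.6610717773438, -71.86949157714844), (10.967002868652344, 24.99256134033203), 3.49430513381958) blade px 8489 z 0.0172 yaw 89.81 rect ((623.3768920898438, -33.32002258300781), (44.52952575683594, 107.77967834472656), 3.28434681892395)
along -0.0162 0.0898 lat [-0.0525 -0.0336 -0.0097]
```

View pics/w10.png

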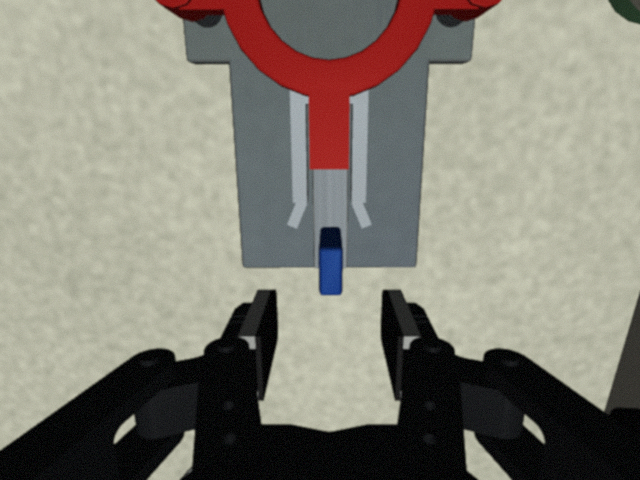

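```bash
python3 - <<'E'
from blade import *
r.get_image("wrist"); r.get_image("wrist")
im,d,W=cloud("wrist"); cv2.imwrite("pics/w11.png",im)
o=r.get_obs(); print(o['tcp_pos'],o['clock'])
yaw=np.radians(93.22); ax=np.array([np.cos(yaw),np.sin(yaw)]); ly=np.array([-ax[1],ax[0]])
C=np.array([.5819,.0566])
X=(W[...,:2]-C)@ax; Y=(W[...,:2]-C)@ly; Z=W[...,2]
hsv=cv2.cvtColor(im,cv2.COLOR_BGR2HSV).astype(int)
blue=(abs(hsv[...,0]-115)<12)&(hsv[...,1]>120)&(X<-.08)
t=blue&(Z>.057)
print("tab top X",np.percentile(X[t],[1,50,99]).round(4),"Y",np.percentile(Y[t],[1,50,99]).round(4),"Z",np.median(Z[t]).round(4))
red=((hsv[...,0]<6)|(hsv[...,0]>174))&(hsv[...,1]>120)&(Z>.05)
print("ring",np.percentile(Z[red],50))
rr=red&(Z>.058)&(Z<.066)
P=np.c_[X[rr],Y[rr]]; print("arm tip X",np.percentile(P[:,0],.5), "Y arm",np.percentile(P[P[:,0]<-.06][:,1],[1,99]))
for u in (260,275,390,405):
    col=Z[:,u]; ok=np.where((col[:300]>.007)&(col[:300]<.018))[0]; print("front X",X[ok.max(),u].round(4))
bl=(abs(Z-.02)<.003)&(abs(Y)<.006)&(X<-.085); print("blade Z",np.median(Z[bl]),bl.sum(),[ (round(x0,3),np.median(Z[bl&(abs(X-x0)<.004)]).round(4)) for x0 in (-.112,-.105,-.098,-.09)])
E
```

```text
[ 0.59022508 -0.06950435  0.10594535] 14.9
tab top X [-0.138  -0.1156 -0.1074] Y [-0.0572  0.0012  0.0569] Z 0.1754
ring 0.05978223410224527
arm tip X -0.07619611798451321 Y arm [-0.00681187  0.01055012]
front X -0.1443
front X -0.1442
front X -0.1437
front X -0.1442
blade Z 0.01779577467463854 938 [(-0.112, np.float64(0.0179)), (-0.105, np.float64(0.0178)), (-0.098, np.float64(0.0177)), (-0.09, np.float64(0.0178))]
```

```bash
python3 - <<'E'
from blade import *
im,d,W=cloud("wrist")
yaw=np.radians(93.22); ax=np.array([np.cos(yaw),np.sin(yaw)]); ly=np.array([-ax[1],ax[0]])
C=np.array([.5819,.0566])
X=(W[...,:2]-C)@ax; Y=(W[...,:2]-C)@ly; Z=W[...,2]
hsv=cv2.cvtColor(im,cv2.COLOR_BGR2HSV).astype(int)
blue=(abs(hsv[...,0]-115)<12)&(hsv[...,1]>120)&(X<-.08)&(Z<.08)&(abs(Y)<.02)
t=blue&(Z>.057)
print("tab top X",np.percentile(X[t],[.5,1,50,99,99.5]).round(4),"Y",np.percentile(Y[t],[1,50,99]).round(4),"Z",np.median(Z[t]).round(4))
for a in ((90,95),(60,65)): pass
pl=(abs(Y)>.03)&(abs(Y)<.05)&(X<-.1)&(X>-.14)&(Z<.03); print("plate Z",np.median(Z[pl]))
tb=(abs(Y)>.07)&(abs(Y)<.1)&(X<-.1)&(X>-.14)&(Z<.03); print("table Z",np.median(Z[tb]))
ck=(abs(abs(Y)-.0165)<.0015)&(X>-.098)&(X<-.06); print("cheek Z",np.median(Z[ck]))
ch=(Z>.020)&(Z<.028)&(abs(abs(Y)-.02)<.01); print("cheek flare start X",np.percentile(X[ch],[.2,1]))
E
```

```text
tab top X [-0.1397 -0.1396 -0.1263 -0.1154 -0.1152] Y [-0.005   0.0005  0.0059] Z 0.06
plate Z 0.010170834774256815
table Z -0.0018343338313550478
cheek Z 0.02415995305583607
cheek flare start X [-0.11436518 -0.11320768]
```

```bash
python3 - <<'E'
from h import *
plan([.537,.30,.235],3.2)
E
```

```text
clock 14.95 tcp [ 0.5891 -0.0692  0.1045] rot [ 1.80e+02 -1.00e-02  3.21e+00] w 40.0 F [ 0.7 -0.8 -0.7]
shift mm [ -31.3 -371.6 -130.5] turn 0.0002
```

Request:
servo_tool(targets=[[[0, -12, -40, 0], [-4, -60, -85, 0], [-9, -115, -120, 0], [-14, -172, -130, 0], [-19, -229, -130, 0], [-24, -286, -130, 0], [-29, -340, -130, 0], [-31, -372, -130, 0]]], grip=70)

```text
clock: 15.95
tcp_pos: [0.5357, 0.3026, 0.2323]
ee_rot: [180.0, 0.2, 3.3]
force: [0.3, -1.1, 0.4]
gripper_width: 0.0702
```

```bash
python3 - <<'E'
from fit import *
for i in range(3): r.get_image("wrist")
plan([.537,.332,.235],3.2)
im,d,W=cloud("wrist"); cv2.imwrite("pics/w12.png",im)
o=r.get_obs(); print(o['tcp_pos'],o['clock'])
hsv=cv2.cvtColor(im,cv2.COLOR_BGR2HSV).astype(int)
br=(hsv[...,0]>4)&(hsv[...,0]<16)&(hsv[...,1]>110)
q=W[br&(abs(W[...,0]-.537)<.06)&(abs(W[...,1]-.332)<.06)]
print(len(q),np.percentile(q[:,2],[1,50,99]))
nk=q[(q[:,2]>.1)&(q[:,2]<.145)]; print("neck",len(nk),circ(nk,.014) if len(nk)>20 else "")
b=q[(q[:,2]>.03)&(q[:,2]<.09)]
s=least_squares(lambda c:np.linalg.norm(b-c,axis=1)-.042,[.54,.32,.054],loss='soft_l1',f_scale=.001); print("bulb",s.x)
st=W[(hsv[...,2]<60)&(abs(W[...,0]-.537)<.03)&(abs(W[...,1]-.332)<.03)&(W[...,2]>.155)&(W[...,2]<.17)]
print("stopper",len(st),cv2.minEnclosingCircle((st[:,:2]*1000).astype(np.float32)) if len(st) else "")
E
```

```text
clock 16.1 tcp [0.5361 0.3014 0.2324] rot [179.92   0.18   3.38] w 70.2 F [ 0.1 -0.1 -0.5]
shift mm [  2.7 -30.5  -2.7] turn 0.0031
[0.53653939 0.30026803 0.23261144] 16.15
7938 [0.02489159 0.08587049 0.31947317]
neck 130 (array([0.53673787, 0.32893613]), np.float64(6.65701925310105e-05))
bulb [0.53670887 0.32881926 0.05337449]
stopper 1667 ((536.7500610351562, 329.6998291015625), 12.422934532165527)
```

View pics/w12.png

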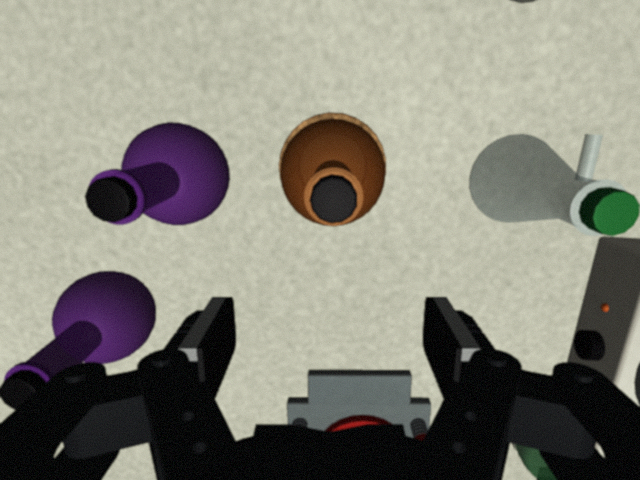

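```bash
python3 - <<'E'
from h import *
plan([.5368,.330,.103],3.2)
E
```

```text
clock 16.15 tcp [0.5365 0.3003 0.2326] rot [1.799e+02 1.600e-01 3.290e+00] w 69.6 F [ 0.2 -1.  -0.2]
shift mm [  2.3 -29.9 129.6] turn 0.0016
```

Request:
servo_tool(targets=[[[1, -10, 0, 0], [2, -22, 5, 0], [2, -29, 25, 0], [2, -29, 55, 0], [2, -29, 85, 0], [2, -29, 110, 0], [2, -29, 125, 0], [2, -29, 128, 0]]])

```text
clock: 17.15
tcp_pos: [0.5367, 0.3289, 0.1043]
ee_rot: [179.9, 0.2, 3.2]
force: [0.2, 0.5, 0.5]
gripper_width: 0.0704
```

```bash
python3 - <<'E'
from fit import *
r.get_image("wrist"); r.get_image("wrist")
plan([.5368,.330,.103],3.2)
im,d,W=cloud("wrist"); cv2.imwrite("pics/w13.png",im)
im,d,W=cloud("side"); cv2.imwrite("pics/s13.png",cv2.resize(im[180:330,160:360],None,fx=4,fy=4,interpolation=cv2.INTER_CUBIC))
E
```

```text
clock 17.25 tcp [0.538  0.3295 0.1063] rot [-180.     -0.      3.21] w 70.0 F [ 0.6 -0.7  0. ]
shift mm [-1.2 -0.5  3.3] turn 0.0001
```

View pics/w13.png

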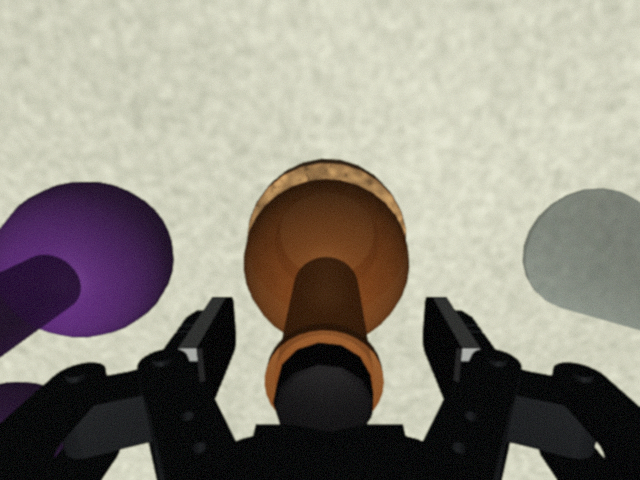

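View pics/s13.png

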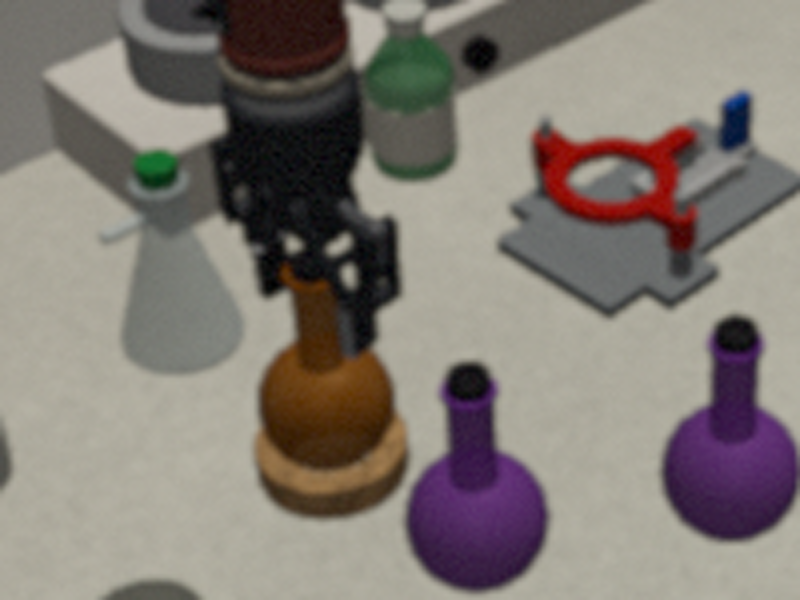

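Request:
servo_tool(targets=[[[0, 0, 2, 0], [0, 0, 2, 0], [0, 0, 2, 0], [0, 0, 2, 0], [0, 0, 2, 0], [0, 0, 2, 0], [0, 0, 2, 0], [0, 0, 2, 0]]], grip=0, force=40)

```text
clock: 18.35
tcp_pos: [0.5378, 0.3296, 0.1048]
ee_rot: [-180.0, 0.0, 3.2]
force: [-2.4, 0.7, 5.5]
gripper_width: 0.027
```

Request:
servo_tool(targets=[[[0, 0, -6, 0], [0, 0, -20, 0], [0, 0, -45, 0], [0, 0, -75, 0], [0, 0, -100, 0], [0, 10, -110, 0], [0, 35, -110, 0], [0, 70, -110, 0]]])

```text
clock: 19.35
tcp_pos: [0.5414, 0.2586, 0.2139]
ee_rot: [180.0, 0.0, 3.3]
force: [0.4, -0.1, -1.8]
gripper_width: 0.0272
```

```bash
cat > ring.py <<'E'
from fit import *
def inhand(n="wrist",save=None):
    im,d,W=cloud(n); o=r.get_obs(); R=Ro.from_euler('xyz',o['ee_rot'],degrees=True).as_matrix()
    if save: cv2.imwrite(save,im)
    L=(W-o['tcp_pos'])@R
    hsv=cv2.cvtColor(im,cv2.COLOR_BGR2HSV).astype(int)
    br=(hsv[...,0]>4)&(hsv[...,0]<16)&(hsv[...,1]>100)&(abs(L[...,0])<.06)&(abs(L[...,1])<.06)&(L[...,2]<.11)
    q=L[br]; b=q[q[:,2]>.018]
    s=least_squares(lambda c:np.linalg.norm(b-c,axis=1)-.042,[0,0,.05],loss='soft_l1',f_scale=.001)
    print(n,"bulb centre in tool",s.x.round(4),len(b),"rms",np.sqrt(np.mean(np.clip(s.fun,-.005,.005)**2)).round(4),"world",(R@s.x+o['tcp_pos']).round(4))
    nk=q[(q[:,2]<.005)&(q[:,2]>-.012)&(np.hypot(q[:,0],q[:,1])<.03)]
    if len(nk)>30: print("neck in tool",circ(nk,.014))
    return L,hsv,W
E
python3 - <<'E'
from ring import *
r.get_image("wrist");r.get_image("wrist")
plan([.582,.057,.2],3.2)
inhand(save="pics/w14.png"); inhand("side","pics/s14.png"); inhand("scene","pics/sc14.png")
E
```

```text
clock 19.45 tcp [0.5415 0.2558 0.2134] rot [1.7984e+02 1.0000e-01 3.0300e+00] w 27.8 F [ 0.5  0.1 -1.5]
shift mm [ 29.9 200.6  13.9] turn -0.0029
wrist bulb centre in tool [-0.001  -0.0005  0.0517] 9916 rms 0.0004 world [0.5404 0.258  0.1619]
neck in tool (array([-0.00049401, -0.00078539]), np.float64(0.002004699880808485))
side bulb centre in tool [ 0.0005 -0.0009  0.0514] 461 rms 0.0017 world [0.5419 0.2596 0.1623]
neck in tool (array([-0.00268149, -0.00048019]), np.float64(0.00276913690064647))
scene bulb centre in tool [-0.0006 -0.0016  0.0509] 399 rms 0.0018 world [0.5408 0.2609 0.163 ]
```

View pics/sc14.png

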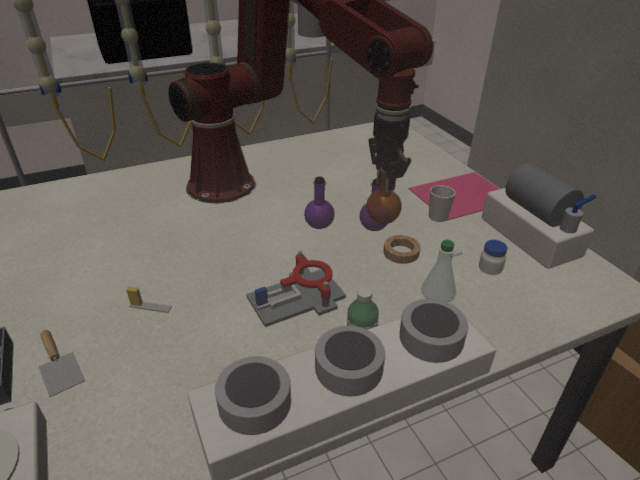

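View pics/w14.png

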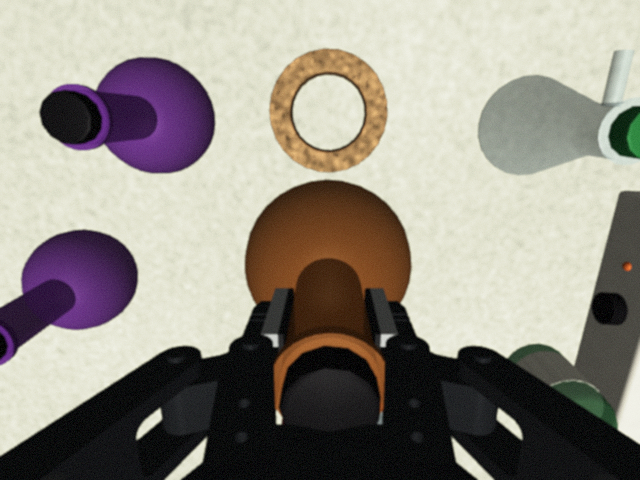

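Request:
servo_tool(targets=[[[4, 20, 0, 0], [10, 58, 0, 0], [18, 105, 0, 0], [24, 150, 0, 0], [29, 185, 0, 0], [30, 200, 0, 0], [30, 200, 12, 0], [30, 200, 24, 0]]])

```text
clock: 20.6
tcp_pos: [0.5824, 0.0626, 0.1892]
ee_rot: [-180.0, 0.1, 3.3]
force: [-0.4, 0.2, -1.7]
gripper_width: 0.0269
```

```bash
python3 - <<'E'
from ring import *
r.get_image("wrist");r.get_image("wrist")
plan([.5825,.0563,.16],3.2)
L,hsv,W=inhand(save="pics/w15.png"); 
red=((hsv[...,0]<4)|(hsv[...,0]>174))&(hsv[...,1]>150)&(abs(W[...,2]-.062)<.008)
print("red",red.sum(),np.nanmedian(W[red],0))
for n in ("side","scene"):
    L,hsv,W=inhand(n,f"pics/{n}15.png")
    red=((hsv[...,0]<4)|(hsv[...,0]>174))&(hsv[...,1]>120)&(abs(W[...,2]-.061)<.006)&(np.hypot(W[...,0]-.582,W[...,1]-.057)<.07)
    top=W[red]
    def cost(a,b):
        rr=np.hypot(top[:,0]-a,top[:,1]-b); return ((rr>.0295)&(rr<.0465)).sum()-3*(rr<.029).sum()
    g=[(cost(a,b),a,b) for a in np.arange(.56,.60,.001) for b in np.arange(.04,.08,.001)]
    m=max(g)[0]; print("ring",n,m,np.mean([x[1:] for x in g if x[0]>=m-2],0))
for n in ("side","scene"):
    im=cv2.imread(f"pics/{n}15.png"); u,v=proj(n,[[.582,.057,.09]])[0].astype(int)
    cv2.imwrite(f"pics/{n}15c.png",cv2.resize(im[v-70:v+70,u-90:u+90],None,fx=4,fy=4,interpolation=cv2.INTER_CUBIC))
E
```

```text
clock 20.7 tcp [0.5807 0.0629 0.1873] rot [-179.95    0.31    3.3 ] w 27.1 F [-0.7  0.3 -2.8]
shift mm [ 1.6  6.7 27.3] turn 0.0018
wrist bulb centre in tool [-0.001  -0.0005  0.0517] 10129 rms 0.0004 world [0.5802 0.0633 0.1367]
neck in tool (array([-0.0005022 , -0.00078664]), np.float64(0.0020972443956695243))
red 2041 [0.5929061  0.06985917 0.06297362]
side bulb centre in tool [ 0.0002 -0.0023  0.0516] 429 rms 0.002 world [0.5821 0.065  0.1377]
neck in tool (array([-0.00053598, -0.0026277 ]), np.float64(0.002719523750980471))
ring side 295 [0.581  0.0595]
scene bulb centre in tool [-0.0014 -0.0026  0.0512] 673 rms 0.0015 world [0.5811 0.0651 0.1389]
ring scene 459 [0.58433333 0.05633333]
```

View pics/scene15c.png

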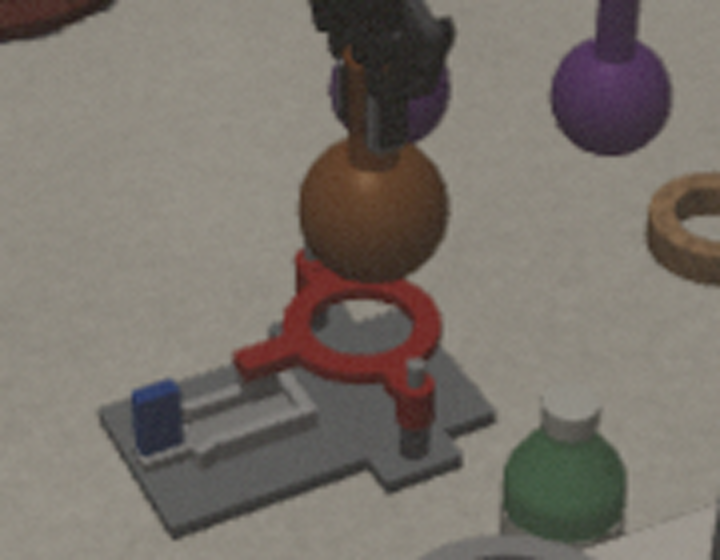

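View pics/side15c.png

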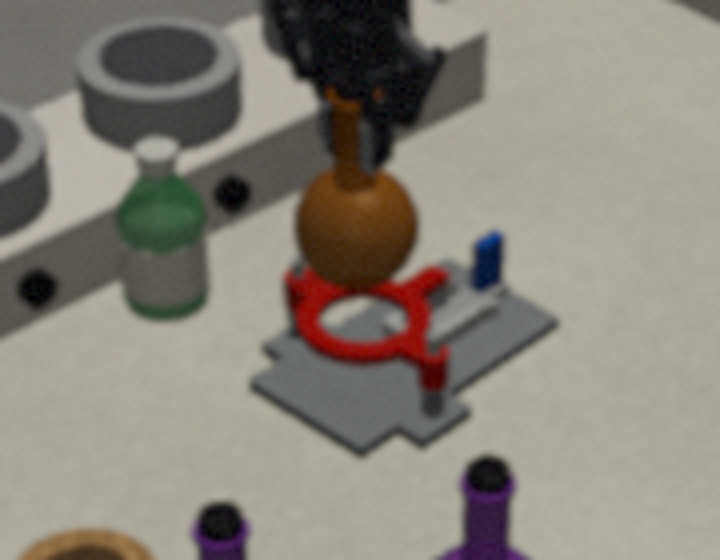

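View pics/w15.png

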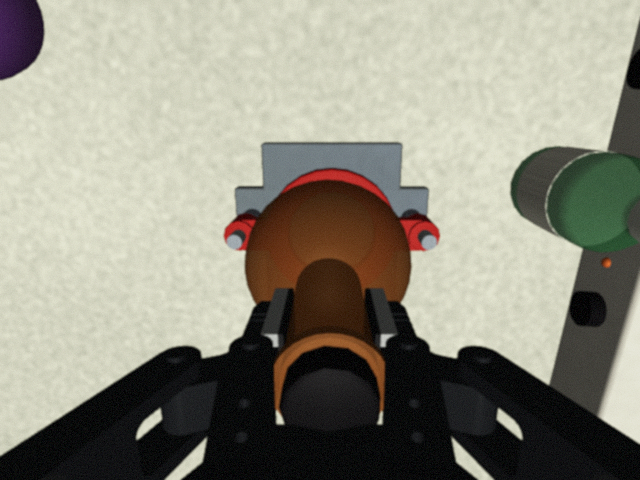

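```bash
python3 - <<'E'
from ring import *
plan([.5825,.0573,.16],3.2)
im,d,W=cloud("wrist"); o=r.get_obs(); R=Ro.from_euler('xyz',o['ee_rot'],degrees=True).as_matrix(); L=(W-o['tcp_pos'])@R
print(o['tcp_pos'])
m=(W[...,2]>.070)&(W[...,2]<.083)&(np.hypot(W[...,0]-.582,W[...,1]-.057)>.055)&(np.hypot(W[...,0]-.582,W[...,1]-.057)<.075)
k,lab,st,ce=cv2.connectedComponentsWithStats(m.astype(np.uint8))
for i in range(1,k):
    if st[i,4]>20: print(ce[i].round(),st[i,4],W[lab==i].mean(0).round(4),((L[lab==i].max(0)+L[lab==i].min(0))/2).round(4))
E
```

```text
clock 20.85 tcp [0.5827 0.0625 0.19  ] rot [-1.7999e+02  4.0000e-02  3.2900e+00] w 27.0 F [ 0.8  0.5 -1.4]
shift mm [-0.4  5.2 30. ] turn 0.0016
[0.58304145 0.06233453 0.190543  ]
[232. 239.] 229 [0.5188 0.0529 0.077 ] [-0.0653  0.0063  0.1155]
[423. 239.] 236 [0.6453 0.0602 0.0771] [0.0624 0.0063 0.1155]
```

Request:
servo_tool(targets=[[[0, 3, 0, 0], [0, 7, 3, 0], [0, 7, 12, 0], [0, 7, 22, 0], [0, 7, 32, 0], [0, 7, 38, 0], [0, 7, 40, 0], [0, 7, 40, 0]]])

```text
clock: 21.9
tcp_pos: [0.5834, 0.0546, 0.1504]
ee_rot: [-180.0, -0.0, 3.2]
force: [0.4, 0.2, -2.1]
gripper_width: 0.0272
```

```bash
python3 - <<'E'
from ring import *
r.get_image("wrist")
plan([.5825,.0573,.1425],3.2)
for n in ("side","scene"):
    im,d=r.get_image(n); u,v=proj(n,[[.582,.057,.09]])[0].astype(int)
    cv2.imwrite(f"pics/{n}16c.png",cv2.resize(im[v-60:v+60,u-90:u+90],None,fx=4,fy=4,interpolation=cv2.INTER_CUBIC))
im,d=r.get_image("wrist"); cv2.imwrite("pics/w16.png",im)
E
```

```text
clock 21.95 tcp [0.5836 0.0546 0.1507] rot [ 1.80e+02 -4.00e-02  3.21e+00] w 26.9 F [ 0.3  0.3 -1.8]
shift mm [-1.  -2.7  8.2] turn 0.0002
```

View pics/scene16c.png

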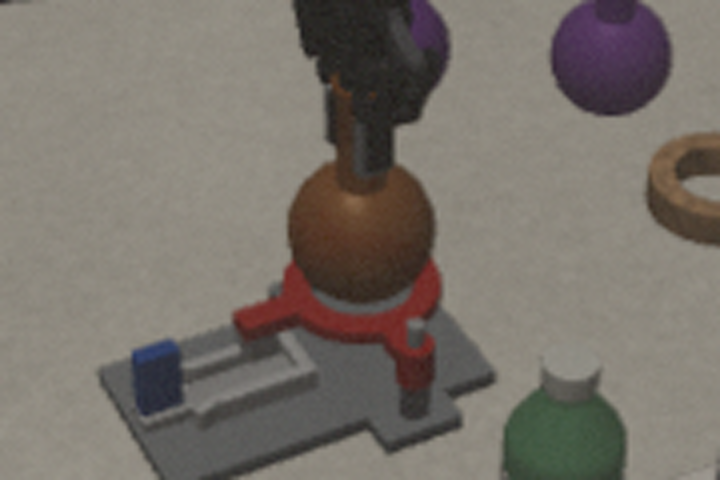

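View pics/side16c.png

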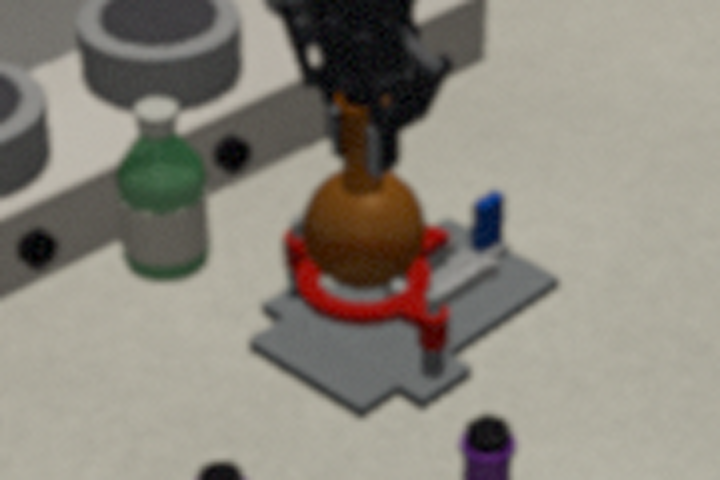

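View pics/w16.png

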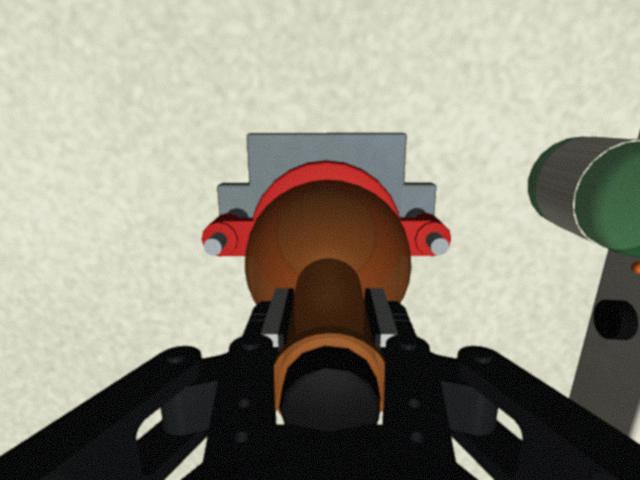

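Request:
servo_tool(targets=[[[-0.8, -1.3, 1, 0], [-0.8, -1.3, 2, 0], [-0.8, -1.3, 4, 0], [-0.8, -1.3, 6, 0], [-0.8, -1.3, 7.5, 0], [-0.8, -1.3, 8.5, 0], [-0.8, -1.3, 8.5, 0], [-0.8, -1.3, 8.5, 0]]])

```text
clock: 23.1
tcp_pos: [0.5826, 0.0557, 0.1421]
ee_rot: [180.0, -0.0, 3.2]
force: [-0.2, -0.8, -1.1]
gripper_width: 0.0272
```

Request:
servo_tool(targets=[[[0, 0, 1, 0], [0, 0, 2, 0], [0, 0, 3, 0], [0, 0, 4, 0], [0, 0, 5, 0], [0, 0, 5, 0], [0, 0, 5, 0], [0, 0, 5, 0]]])

```text
clock: 24.1
tcp_pos: [0.5827, 0.0557, 0.1371]
ee_rot: [180.0, -0.0, 3.2]
force: [0.1, -1.6, 3.4]
gripper_width: 0.0271
```

```bash
python3 - <<'E'
from ring import *
print(r.get_obs()['wrist_torque'].round(3))
plan([.5825,.0573,.1425],3.2)
im,d=r.get_image("wrist"); cv2.imwrite("pics/w17.png",im)
n="scene"; im,d,W=cloud(n); u,v=proj(n,[[.582,.057,.09]])[0].astype(int)
cv2.imwrite(f"pics/{n}17c.png",cv2.resize(im[v-60:v+60,u-90:u+90],None,fx=4,fy=4,interpolation=cv2.INTER_CUBIC))
E
```

```text
[-0.261  0.079  0.021]
clock 24.1 tcp [0.5827 0.0557 0.1371] rot [ 1.7999e+02 -3.0000e-02  3.2100e+00] w 27.1 F [ 0.1 -1.6  3.4]
shift mm [-0.1 -1.6 -5.4] turn 0.0001
```

View pics/scene17c.png

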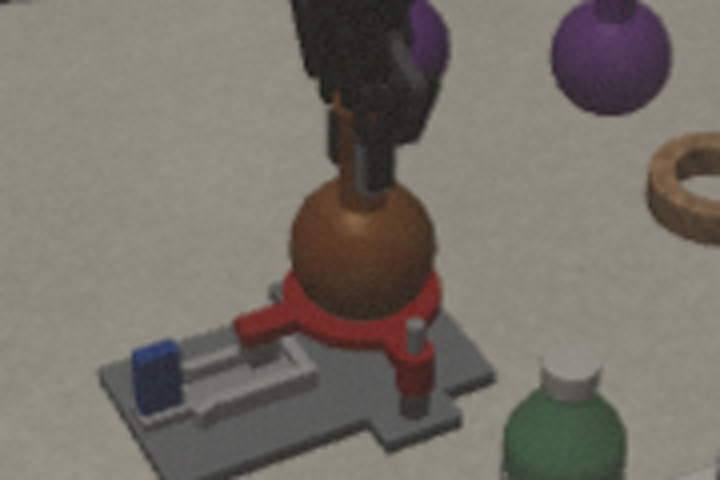

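Request:
servo_tool(targets=[[[0, 0.5, 1, 0], [0, 0.5, 2.5, 0], [0, 0.5, 4, 0], [0, 0.5, 5.5, 0], [0, 0.5, 7, 0], [0, 0.5, 8.5, 0], [0, 0.5, 9.5, 0], [0, 0.5, 9.5, 0]]])

```text
clock: 25.2
tcp_pos: [0.5828, 0.0554, 0.128]
ee_rot: [-180.0, -0.0, 3.2]
force: [-1.8, -1.4, 7.0]
gripper_width: 0.0272
```

```bash
python3 - <<'E'
from ring import *
print(r.get_obs()['wrist_torque'].round(3))
plan([.5825,.0573,.1425],3.2)
inhand(save="pics/w18.png")
for n in ("scene","side"):
    im,d,W=cloud(n); hsv=cv2.cvtColor(im,cv2.COLOR_BGR2HSV).astype(int)
    X=np.hypot(W[...,0]-.582,W[...,1]-.057)
    red=((hsv[...,0]<4)|(hsv[...,0]>174))&(hsv[...,1]>120)&(X<.08)&(W[...,2]>.03)
    print(n,"red z pct",np.percentile(W[red][:,2],[50,75,90]).round(4), "initial:",end="")
    z=np.load(n+".npz"); W0=z["W"]; h0=cv2.cvtColor(z["im"],cv2.COLOR_BGR2HSV).astype(int); X0=np.hypot(W0[...,0]-.582,W0[...,1]-.057)
    rd=((h0[...,0]<4)|(h0[...,0]>174))&(h0[...,1]>120)&(X0<.08)&(W0[...,2]>.03); print(np.percentile(W0[rd][:,2],[50,75,90]).round(4))
E
```

```text
[-0.136  0.275  0.072]
clock 25.2 tcp [0.5828 0.0554 0.128 ] rot [-1.7999e+02 -3.0000e-02  3.2100e+00] w 27.2 F [-1.8 -1.4  7. ]
shift mm [ -0.2  -1.9 -14.5] turn 0.0002
wrist bulb centre in tool [-0.001  -0.0006  0.0516] 10128 rms 0.0005 world [0.5817 0.056  0.0764]
neck in tool (array([-0.00053906, -0.00078629]), np.float64(0.0020229680439393044))
scene red z pct [0.4502 0.4709 0.4897] initial:[0.0624 0.0636 0.0646]
side red z pct [0.3435 0.4018 0.468 ] initial:[0.062  0.0636 0.0652]
```

Request:
servo_tool(targets=[[[0, 0, 0.5, 0], [0, 0, 1, 0], [0, 0, 1.5, 0], [0, 0, 2, 0], [0, 0, 2.5, 0], [0, 0, 3, 0], [0, 0, 3, 0], [0, 0, 3, 0]]])

```text
clock: 26.35
tcp_pos: [0.5829, 0.0554, 0.1256]
ee_rot: [-180.0, -0.0, 3.2]
force: [-1.8, -0.8, 8.7]
gripper_width: 0.0274
```

Request:
servo_tool(targets=[[[0, 0, 0.3, 0], [0, 0, 0.6, 0], [0, 0, 0.9, 0], [0, 0, 1.2, 0], [0, 0, 1.5, 0], [0, 0, 1.5, 0], [0, 0, 1.5, 0], [0, 0, 1.5, 0]]])

```text
clock: 27.35
tcp_pos: [0.583, 0.0554, 0.1254]
ee_rot: [180.0, -0.0, 3.2]
force: [-4.5, -0.6, 14.2]
gripper_width: 0.0275
```

```bash
python3 - <<'E'
from ring import *
plan([.5825,.0573,.1425],3.2)
for n in ("scene","side"):
    im,d,W=cloud(n); hsv=cv2.cvtColor(im,cv2.COLOR_BGR2HSV).astype(int)
    X=np.hypot(W[...,0]-.582,W[...,1]-.057)
    red=((hsv[...,0]<4)|(hsv[...,0]>174))&(hsv[...,1]>120)&(X<.08)&(W[...,2]>.02)&(W[...,2]<.075)
    print(n,"red z pct",np.percentile(W[red][:,2],[50,75,90]).round(4))
    u,v=proj(n,[[.582,.037,.06]])[0].astype(int)
    cv2.imwrite(f"pics/{n}19c.png",cv2.resize(im[v-60:v+60,u-80:u+80],None,fx=5,fy=5,interpolation=cv2.INTER_CUBIC))
E
```

```text
clock 27.35 tcp [0.583  0.0554 0.1254] rot [ 1.7999e+02 -4.0000e-02  3.2200e+00] w 27.5 F [-4.5 -0.6 14.2]
shift mm [ -0.4  -2.  -17.1] turn 0.0003
scene red z pct [0.0463 0.0476 0.0487]
side red z pct [0.0457 0.0477 0.0495]
```

View pics/scene19c.png

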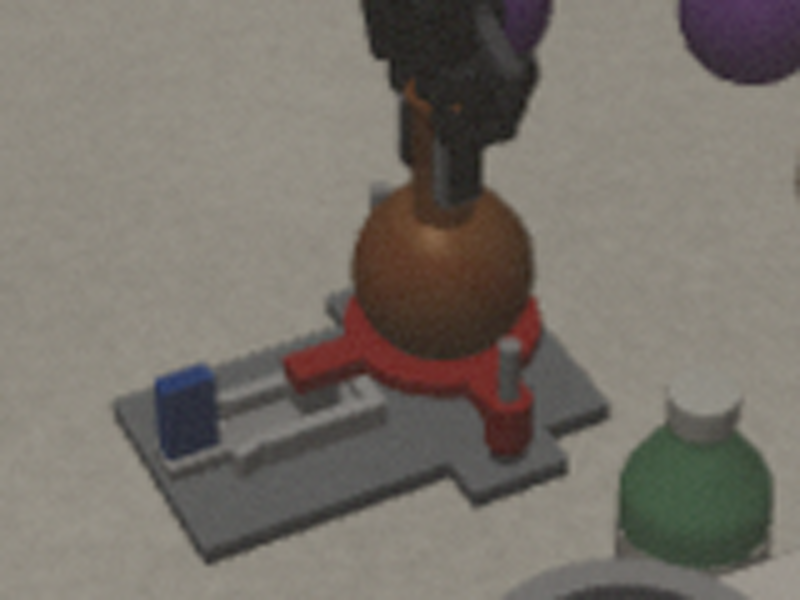

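View pics/side19c.png

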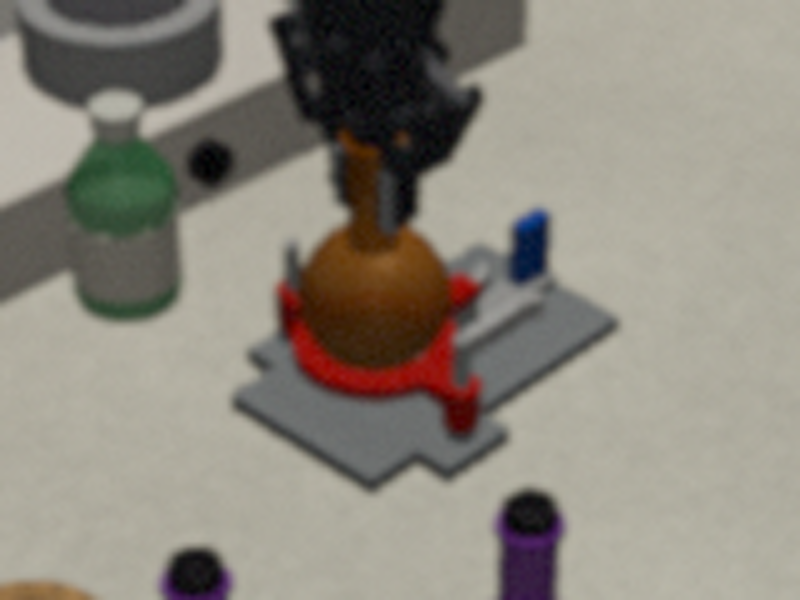

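Request:
servo_tool(targets=[[[0, 0, -0.2, 0], [0, 0, -0.4, 0], [0, 0, -0.4, 0], [0, 0, -0.4, 0], [0, 0, -0.4, 0], [0, 0, -0.4, 0], [0, 0, -0.4, 0], [0, 0, -0.4, 0]]])

```text
clock: 28.45
tcp_pos: [0.5831, 0.0554, 0.1255]
ee_rot: [180.0, -0.0, 3.2]
force: [-4.3, -0.3, 12.3]
gripper_width: 0.0271
```

```bash
python3 - <<'E'
from ring import *
plan([.5825,.0573,.1425],3.2)
n="scene"; im,d,W=cloud(n); hsv=cv2.cvtColor(im,cv2.COLOR_BGR2HSV).astype(int)
X=np.hypot(W[...,0]-.582,W[...,1]-.057)
red=((hsv[...,0]<4)|(hsv[...,0]>174))&(hsv[...,1]>120)&(X<.08)&(W[...,2]>.02)&(W[...,2]<.075)
print(n,"red z pct",np.percentile(W[red][:,2],[50,75,90]).round(4))
z=np.load("scene.npz")
for t in ["yellow_blade","filter_flask","green_bottle","salt_jar","beaker"]:
    s=r.silhouettes("scene",t); 
    if s: print(t,np.round(s[0]["xy"]))
cv2.imwrite("pics/sc20.png",im)
o=r.get_obs(); print(o['clock'],o['force'].round(1),o['tcp_pos'].round(4))
E
```

```text
clock 28.45 tcp [0.5831 0.0554 0.1255] rot [ 1.80e+02 -5.00e-02  3.22e+00] w 27.1 F [-4.3 -0.3 12.3]
shift mm [ -0.4  -1.9 -17. ] turn 0.0003
scene red z pct [0.0466 0.0478 0.0486]
yellow_blade [142. 308.]
filter_flask [446. 278.]
green_bottle [361. 314.]
salt_jar [493. 257.]
beaker [443. 203.]
28.75 [-2.8 -1.5 12. ] [0.583  0.0554 0.1255]
```

View pics/sc20.png

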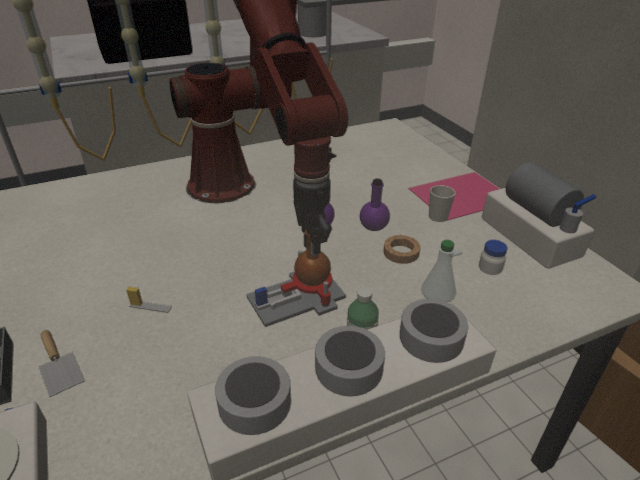

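The flask sits upright in the ring at (312,268), the blue blade is in the slot at (262,297), and the bystanders have not moved. The push is steady at 12 N with the ring 16 mm down, so I'm handing in.

```bash
python3 -c "
from rig import r
print(r.finish_job()); o=r.get_obs(); print(o['clock'],o['force'].round(1),o['tcp_pos'].round(4))"
```

```text
the job is handed in; nothing more can be done
None
the job is handed in; nothing more can be done
```

I pushed the blue blade into the slot until it met the end wall at up to 14 N, then let it go lying flat. I lifted the brown flask by its neck, seated it upright in the red ring, and pressed it down until the foot stopped on the blade. I handed the job in at about 28.8 s, still holding it there.

**Last checks:**
- **Ring:** it dropped from about 62.4 to 46.5 mm, which is about 16 mm of travel. At the stop the force rose 5.5 N over 0.2 mm. I eased off to a steady 12 N push.
- **Blade:** by camera the tab is within about 0.3 mm of its home position, and the blade is level along its length. The wrist camera read all heights about 2 mm low, so I compared heights only with each other. One camera estimate of the slot's end suggested up to a 1.5 mm gap; I relied on the end-wall contact instead.
- **Ring centre:** the scene and side cameras placed it 3–5 mm apart, so I centred the flask on the two posts as the wrist camera saw them. A small sideways force of 3–4 N remained on the tool at the end.
- **Bystanders:** the yellow blade, green bottle, jar, beaker and conical flask were all where they started, to within 1–3 pixels in the scene picture.

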